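# Pack the culture-dish transport case

### The job

Get the transport case ready to go: first take the spent square logger out of its bay in the case and lay it flat in the steel return tray, then put the fresh logger from the bench fully down into the square bay and every small culture dish on the bench flat and fully down into a round pocket of its own. When all are in, lower the lid until it is fully closed; leave the jar and the beaker where they stand.

Things in the scene. Friction and masses are not known exactly. Their poses are not given: they have to be found in the camera images.
- dish1: small lidded culture dish (clear plastic, tan agar inside), a plain round disc 58 mm across and 26 mm high, 30 to 65 g, lying flat on the bench to the robot's left (+y) of the case. Origin at the centre of the disc (13 mm above its underside), z along its axis. Either way up will do. Three to five of the five dishes are present; an absent one reads None. (The 90 mm culture plates farther back are not part of the job.)
- dish2: culture dish just like dish1, or None when absent
- dish3: culture dish just like dish1, or None when absent
- dish4: culture dish just like dish1, or None when absent
- dish5: culture dish just like dish1, or None when absent
- pocket1 (a point): one of the five round pockets in the case's insert: 62 mm across, 10 mm deep, flat floor, 2 mm chamfer at the mouth. Point: centre of the mouth, level with the insert's top face, z up out of the pocket. A seated dish has its centre 3 mm above this point and stands 16 mm proud of the insert. Any free pocket will do; all five start empty
- pocket2 (a point): round pocket just like pocket1
- pocket3 (a point): round pocket just like pocket1
- pocket4 (a point): round pocket just like pocket1
- pocket5 (a point): round pocket just like pocket1
- bay (a point): square bay in the case's insert, 66 x 66 mm, 10 mm deep, sides parallel to the case's x and y. Point: centre of the mouth, level with the insert's top face, z up. A seated logger has its centre 2 mm above this point and stands 14 mm proud. The spent logger sits in it at the start
- logger_old: spent temperature logger: flat square white block 62 x 62 x 24 mm, edges rounded, 110 g, small dark display on top; the one that sits in the square bay of the case at the start. Origin at its centre, x and y square to its sides, z up
- logger_new: fresh temperature logger, the same 62 x 62 x 24 mm block (75 to 155 g), the one that lies on the bench among the dishes at any yaw. Origin at its centre, x and y square to its sides, z up. It fits the bay at any quarter turn
- tray: return tray, fixed: shallow open steel tray 130 x 130 mm outside, walls 4 mm thick and 16 mm high. Origin under its centre, on the bench
- tray_in (a point): centre of the return tray's inner floor (4 mm above the bench), axes along the tray's sides. A logger lying in it has its centre 12 mm above this point
- case: transport case, fixed: grey open box 208 mm (its x) by 304 mm (its y), 50 mm high, walls 5 mm. Inside lies an aluminium insert whose top face is 25 mm above the bench, 25 mm below the rim, with six places in two rows: 88 mm apart along the case's x and 92 mm along its y. Origin under its centre; its +x side, which carries the lid's hinge, faces to the robot's right (-y), and its y runs away from the robot
- lid (a joint): hinge angle of the case's lid, rad: 0 = fully closed on the rim, 1.57 = upright, at most 1.9; starts at 1.62 to 1.82, leaning away from the case. The lid is a flat panel 208 mm (hinge to free edge) by 304 mm, 8 mm thick, about 0.3 kg, underside on the rim 50 mm above the bench when closed. The hinge is stiff (about 0.5 N m of friction): the lid stays at any angle where it is left, and is closed by pushing its outer face over and down
- lid_hinge (a point): middle of the lid's hinge line, on the underside of the lid, 50 mm above the bench; the line runs along the case's y. The point turns with the lid: its -x axis points from the hinge to the free edge, its z axis out of the lid's outer face
- lid_handle (a point): middle of the lid's bar handle: a bar 100 mm long along the hinge direction, standing 35 mm off the lid's outer face, 178 mm from the hinge line and 30 mm from the free edge
- jar: bystander: small capped jar, 42 mm across, 55 mm high, standing among the dishes; origin under its centre. Leave it
- beaker: bystander: small glass beaker, 54 mm across, 60 mm high, standing among the dishes; origin under its centre. Leave it
Mind the look-alikes: they are no part of the job. Leave any green look-alike of the dish3 alone. Leave any blue look-alike of the logger_old alone.

How it is judged:
By the outcome, as a careful person would: the job done as asked, in the order asked, and still so for the second after the job is handed in, with the robot touching nothing.
Of dish1, dish2, dish3, dish4, dish5 only 3 to 5 are there at a start; the rules pass over those that are not, and their reading is None.
At some moment in a run one of dish1, dish2, dish3, dish4, dish5, logger_new may be knocked a few centimetres aside while the robot is not near it.
Once in a run the grip may slacken for a moment while it holds something.
It also fails if it takes over 210 s, if anything falls off the work surface, if the arm or the gripper's body presses on something with over 40 N, if the wrist force passes 120 N, or if a joint passes its speed limit or range.

### The arm

A 7-joint arm with a two-finger parallel gripper is mounted at the origin on the work surface. World frame = base frame: x ahead of the robot, y to its left, z up, the work surface at z = 0. Lengths are in mm, angles in degrees, forces in N, time in s.
With the tool pointing down it reaches from about 425 to 875 mm from the base axis. Payload 9.9 kg.
Tool frame: the origin (TCP) lies midway between the tips of the shut fingers; the grasp point (between the pads) lies 19 mm behind it; z points along the fingers, y is the line along which they close (so a half turn about z gives the same grasp; the last joint's range is limited). The gripper opens to 85 mm and grips with 20 to 120 N. Pads are 22 mm wide; open, the fingers measure 114 mm over their backs; the gripper's body (76 mm by 85 mm) begins 54 mm behind the grasp point. The pads swing forward as they close: fully open they stand 13 mm farther back than shut.
Start: joints at [-76.593, 32.985, 1.427, 82.34, -0.859, 64.687, -3.237], TCP at [210.915, 641.204, 197.689] pointing down, gripper open.
Joint ranges: [-157.87, 157.87], [-19.46, 123.44], [-87.15, 90], [11.01, 140.99], [-62.26, 242.26], [9.8, 113.94], [-161.44, 161.44]. Speed limits (degrees/s): [127.2, 127.2, 172.46, 172.46, 180, 180, 180].

### API

Orientations are given as [roll, pitch, yaw] about the fixed x, y, z axes, in that order (R = Rz(yaw) Ry(pitch) Rx(roll)).
In Python, from plant import get_obs, cams, job gives the robot as it stands.
- The arm moves only by the tool move_arm, never from a script. Its argument "rows" is a list of rows, each a list of 4 numbers: the shift along the world's x, y, z as a fraction of full scale, then the turn about the world's z as a fraction of full scale. A call has 1 to 10 rows; each row is the pose to reach, as a shift and turn from the pose commanded when the call began; what a row does not reach only later rows make up. Full scale, the value 1, is 400 mm for a shift and pi/2 rad for a turn. A row lasts 1/12 s, in which the tool goes at most 41.7 mm and 7.16 degrees, less where a joint would pass 70% of its speed; a pose out of reach is approached as far as the arm can. A call with a number of a shift or a turn outside -1 to 1 is refused whole. A call with a gripper value outside its range is refused whole. "hand" is the closure in counts, from 0 (fully open) to 255 (shut), set as the call begins (left out, the last holds). The fingers move at their own pace and stop on an object; the grip force is fixed at half the most. Time passes only in rows, so rows that repeat a pose let the fingers close. It gives the time, the measured TCP pose, the force, the opening and the grip force at its end, in the units of the state.
- get_obs(): the state, without advancing time (a new reading comes with each control period).
- cams.grab_frame(name): name is "scene" or "top" or "wrist"; returns a dict with "pixels" (480x640x3 uint8, red, green, blue), "z_map" (480x640 float32, mm along the optical axis (not along the pixel's ray), 0 where there is no reading), "vfov" (degrees; the focal length in pixels is half the picture's height over the tangent of half this angle, whatever the lens; pixels are square), "cx", "cy" (the principal point, pixels), "world_to_cam" (4x4, takes a point from world to camera coordinates). Camera axes: x right, y down, z forward; pixel columns grow to the right and rows downward; lengths in mm; the calibration is good to about 2 mm. A picture is of the moment at which its call begins.
- job.hand_in(): hands the job in; it is judged then, once.
The state is a dict: "time": time; "q": joint angles; "dq": joint speeds; "joint_efforts": joint torques, N m; "tcp_pos": TCP position; "orientation": TCP orientation; "ft_force": force on the tool from outside, world axes, zero at the start; "torque": the same for the moment, N m; "grip_width": finger opening in mm; "grip_force": force on a finger pad.
Only numpy, scipy, OpenCV 4.12 (cv2) and the standard library are available. Lean on these libraries where they do the work, as an engineer would, in place of code of your own. Each camera call takes 0.05 s, during which the arm holds its last target. There are 200 camera calls.

## Working session

There is one attempt and no reset: what is moved stays moved. The work goes in short steps, Python scripts to look and compute and a tool call to move; the robot and the scene stay as the last step left them, time stands still between calls to the robot, and variables do not carry over. Pictures are saved under pics/ and viewed, at most 14 in all, crops included, and the job is handed in when it is done.

Besides the shell and the picture viewer there is one more tool, called by a JSON object that holds its "fn" and its "kwargs", one argument or row to a line. move_arm: Moves the arm, as the interface text tells. Shift numbers are shares of 400 mm and turn numbers shares of pi/2 rad, none past 1 either way. Its arguments: {"type":"object","properties":{"rows":{"type":"array","items":{"type":"array","items":{"type":"number","minimum":-1,"maximum":1}}},"hand":{"type":"number"}},"required":["rows"]}

```bash
ls; mkdir -p pics; cat > h.py <<'E'
import numpy as np, cv2
from plant import get_obs, cams, job
def grab(n):
    f=cams.grab_frame(n); f['f']=240/np.tan(np.radians(f['vfov'])/2); f['T']=np.array(f['world_to_cam']); return f
def save(f,p,box=None,s=1):
    im=cv2.cvtColor(f['pixels'],cv2.COLOR_RGB2BGR)
    if box: im=im[box[1]:box[3],box[0]:box[2]]
    if s!=1: im=cv2.resize(im,None,fx=s,fy=s,interpolation=cv2.INTER_CUBIC)
    cv2.imwrite(p,im)
def ray(f,u,v,z):
    R=f['T'][:3,:3];t=f['T'][:3,3]; c=-R.T@t
    d=R.T@np.array([(u-f['cx'])/f['f'],(v-f['cy'])/f['f'],1]); return c+d*(z-c[2])/d[2]
def cloud(f):
    v,u=np.mgrid[:480,:640]; z=f['z_map']
    P=np.stack([(u-f['cx'])/f['f']*z,(v-f['cy'])/f['f']*z,z],-1)
    R=f['T'][:3,:3];t=f['T'][:3,3]
    W=(P-t)@R; W[z==0]=np.nan; return W
def proj(f,p):
    c=f['T'][:3,:3]@np.array(p,float)+f['T'][:3,3]; return c[0]/c[2]*f['f']+f['cx'],c[1]/c[2]*f['f']+f['cy']
E
python3 - <<'E'
from h import *
for n in('top','scene'):
    f=grab(n); save(f,f'pics/{n}0.png'); print(n,f['vfov'],f['cx'],f['cy'],f['T'].round(3).tolist(), np.isfinite(cloud(f)).mean())
o=get_obs();print(o['time'],o['tcp_pos'],o['orientation'],o['grip_width'])
E
```

```text
pics
top 48.662615949290135 320.6650121396657 231.88011856274017 [[-0.006, -1.0, 0.007, 80.653], [-0.986, 0.005, -0.169, 489.345], [0.169, -0.008, -0.986, 927.695], [0.0, 0.0, 0.0, 1.0]] 0.9960188802083333
scene 55.44766717654484 322.20139176630477 246.76148140403703 [[-0.132, 0.991, 0.016, -37.528], [0.659, 0.1, -0.746, -279.487], [-0.741, -0.088, -0.666, 1247.493], [0.0, 0.0, 0.0, 1.0]] 0.99609375
0.1 [210.75107929 640.78185824 196.93158901] [-1.79914947e+02  4.58558914e-03  1.61797948e+02] 85.29312013855376
```

View pics/top0.png

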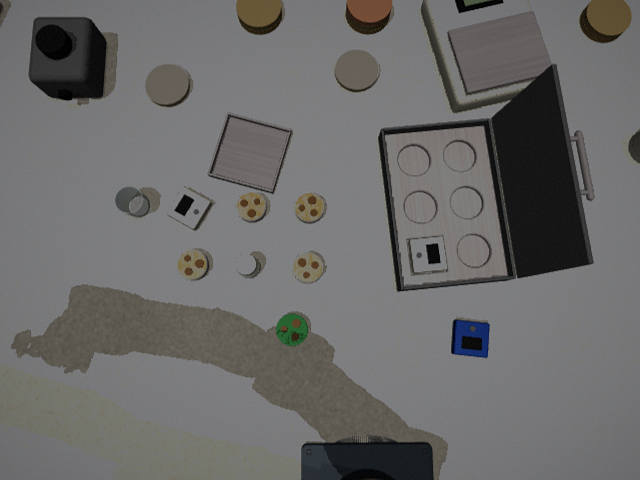

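View pics/scene0.png

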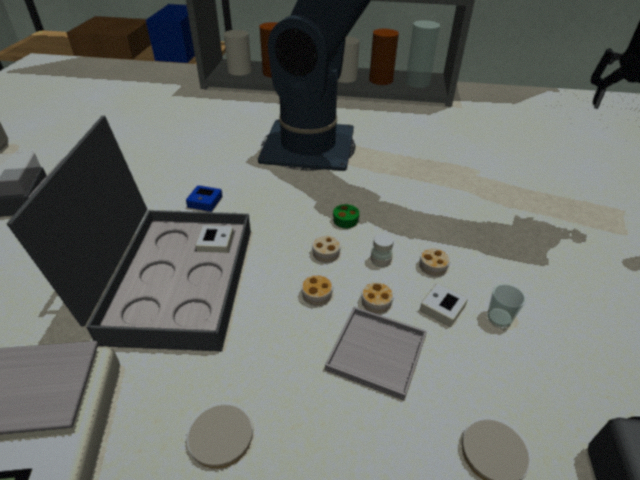

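The top view shows these candidates:
- **Tan dishes:** four, at (252,207), (310,208), (193,264) and (309,267). The green one at (292,329) is a decoy.
- **Loggers:** the spent one is in the bay at (428,255) and the fresh one is at (190,208). The blue one at (471,338) is a decoy.
- **Others:** jar (248,264), beaker (131,202), tray (251,152). The big discs farther back are plates.

```bash
python3 - <<'E'
from h import *
f=grab('top');W=cloud(f);hsv=cv2.cvtColor(f['pixels'],cv2.COLOR_RGB2HSV)
print('bench z',np.nanmedian(W[280:300,430:450,2]), 'near dish')
g=np.where(np.isfinite(W[...,2]),W[...,2],0)
def comp(m,lab,lo,hi,zt):
    n,L,S,C=cv2.connectedComponentsWithStats(m.astype(np.uint8))
    for i in range(1,n):
        if lo<S[i,4]<hi:
            ys,xs=np.where(L==i); P=W[ys,xs]
            cn=max(cv2.findContours((L==i).astype(np.uint8),0,2)[0],key=cv2.contourArea)[:,0]
            Q=np.array([ray(f,u,v,zt)[:2] for u,v in cn],np.float32)
            r=cv2.minAreaRect(Q); c,rad=cv2.minEnclosingCircle(Q)
            print(lab,C[i].round(0),S[i,4],'rect',np.round(r[0],1),np.round(r[1],1),round(r[2],1),'circ',np.round(c,1),round(rad,1),'z',np.percentile(P[:,2],[10,50,90]).round(1), 'cl',np.nanmean(P,0)[:2].round(1))
box=np.zeros(g.shape,bool);box[180:350,100:345]=True
comp(box&(g>20)&(g<32),'bench obj',150,3000,26)
comp(box&(g>40),'tall',50,3000,55)
b2=np.zeros(g.shape,bool);b2[225:280,395:460]=True
comp(b2&(g>31)&(g<45),'old',200,3000,39)
t=np.zeros(g.shape,bool);t[100:200,195:305]=True
comp(t&(g>9),'tray',100,9000,16)
c=np.zeros(g.shape,bool);c[110:300,370:520]=True
comp(c&(g>43)&(g<56),'case rim',100,90000,50)
comp(c&(g>10)&(g<20),'pock',300,3000,15)
l=np.zeros(g.shape,bool);l[60:290,485:620]=True
P=W[l&(g>70)];print('lid',P[:,:].min(0).round(),P.max(0).round())
s=P[::50];print(s[np.argsort(s[:,2])][::20].round(0).tolist())
E
```

```text
bench z 1.0697437679617054 near dish
bench obj [188. 207.] 1048 rect [540.9 325.6] [62.  61.7] 60.4 circ [540.7 325.3] 42.1 z [21.7 23.8 26.2] cl [541.4 326.3]
bench obj [250. 206.] 727 rect [542.3 208.9] [57.5 54.2] 0.7 circ [542.7 209.2] 29.1 z [22.2 24.6 27. ] cl [543.3 209.1]
bench obj [309. 207.] 720 rect [540.8  99.5] [56.2 55.5] 89.8 circ [540.8 100. ] 28.9 z [22.4 24.6 27. ] cl [541.  100.4]
bench obj [191. 264.] 770 rect [433.9 315.1] [57.3 55.2] 89.7 circ [433.4 315. ] 29.3 z [22.1 24.6 26.7] cl [433.9 315.7]
bench obj [307. 267.] 765 rect [427.3 102.5] [56.  55.8] 44.9 circ [427.7 102.9] 28.9 z [22.4 24.6 27. ] cl [427.4 102.8]
bench obj [291. 329.] 807 rect [315.6 131.5] [55.8 56.6] 89.9 circ [315.6 131.7] 28.7 z [22.5 24.6 27.1] cl [315.6 131.6]
tall [128. 199.] 376 rect [548.8 424.9] [56.8 54. ] 89.8 circ [548.3 425. ] 29.6 z [43.2 55.2 60.9] cl [550.4 428.1]
tall [246. 264.] 374 rect [430.6 212.7] [38.3 36.2] 45.3 circ [430.8 212. ] 19.6 z [52.5 54.9 57.1] cl [430.7 212.3]
old [428. 254.] 1160 rect [ 448.8 -116.6] [62.4 62.7] 5.1 circ [ 448.6 -117.2] 42.4 z [36.4 39.1 
[... 729 characters left out ...]
5.2 17.5] cl [ 550.6 -198.2]
pock [420. 207.] 802 rect [ 542.9 -110.5] [60.6 60.4] 62.4 circ [ 542.2 -111.5] 32.2 z [12.7 15.1 17.4] cl [ 542.2 -110.2]
pock [473. 250.] 824 rect [ 458.6 -207.1] [60.  60.2] 61.3 circ [ 458.8 -207.3] 30.8 z [13.  15.  17.3] cl [ 458.5 -206.8]
lid [ 404. -352.   70.] [ 810. -226.  261.]
[[447.0, -270.0, 70.0], [769.0, -231.0, 78.0], [469.0, -270.0, 82.0], [500.0, -269.0, 103.0], [688.0, -254.0, 124.0], [672.0, -255.0, 140.0], [693.0, -257.0, 157.0], [526.0, -274.0, 171.0], [585.0, -270.0, 183.0], [439.0, -284.0, 197.0], [487.0, -284.0, 213.0], [526.0, -324.0, 224.0], [541.0, -281.0, 233.0], [678.0, -270.0, 246.0], [516.0, -287.0, 254.0], [563.0, -280.0, 258.0]]
```

The heights, sizes and the 88/92 mm grid all agree. The case is yawed 5.2° with its centre at (546.6, -154.2). I'll move toward the spent logger and check it with the wrist camera.

{"fn": "move_arm", "kwargs": {
  "hand": 54,
  "rows": [
    [0.72,-0.8,0,-0.37],
    [0.72,-0.8,0,-0.37],
    [0.72,-0.8,0,-0.37],
    [0.72,-0.8,0,-0.37],
    [0.72,-0.8,0,-0.37],
    [0.72,-0.8,0,-0.37],
    [0.72,-0.8,0,-0.37],
    [0.72,-0.8,0,-0.37],
    [0.72,-0.8,0,-0.37],
    [0.72,-0.8,0,-0.37]
  ]
}}

```text
time: 0.98
tcp_pos: [490.6, 329.8, 197.7]
orientation: [-180.0, -0.0, 128.5]
ft_force: [-0.4, 1.1, 0.8]
grip_width: 67.1
grip_force: 0.0
```

{"fn": "move_arm", "kwargs": {
  "rows": [
    [0,-1,0,-0.37],
    [0,-1,0,-0.37],
    [0,-1,0,-0.37],
    [0,-1,0,-0.37],
    [0,-1,0,-0.37],
    [0,-1,0,-0.37],
    [0,-1,0,-0.37],
    [0,-1,0,-0.37],
    [0,-1,0,-0.37],
    [0,-1,0,-0.37]
  ]
}}

```text
time: 1.82
tcp_pos: [488.8, -73.2, 198.0]
orientation: [180.0, 0.1, 95.0]
ft_force: [0.1, 0.2, -0.0]
grip_width: 67.7
grip_force: 0.0
```

{"fn": "move_arm", "kwargs": {
  "rows": [
    [-0.1,-0.11,-0.1,0],
    [-0.1,-0.11,-0.1,0],
    [-0.1,-0.11,-0.1,0],
    [-0.1,-0.11,-0.1,0]
  ]
}}

```text
time: 2.15
tcp_pos: [448.2, -113.4, 157.2]
orientation: [-179.9, -0.0, 95.0]
ft_force: [0.9, 0.2, 0.4]
grip_width: 67.3
grip_force: 0.0
```

```bash
cat >> h.py <<'E'
def objs(f,zlo,zhi,zt,amin,amax,box=None):
    W=cloud(f);g=np.where(np.isfinite(W[...,2]),W[...,2],0);m=(g>zlo)&(g<zhi)
    if box: k=np.zeros_like(m);k[box[1]:box[3],box[0]:box[2]]=1;m&=k
    n,L,S,C=cv2.connectedComponentsWithStats(m.astype(np.uint8));out=[]
    for i in range(1,n):
        if amin<S[i,4]<amax:
            cn=max(cv2.findContours((L==i).astype(np.uint8),0,2)[0],key=cv2.contourArea)[:,0]
            Q=np.array([ray(f,u,v,zt)[:2] for u,v in cn],np.float32)
            r=cv2.minAreaRect(Q);c,R=cv2.minEnclosingCircle(Q)
            col=f['pixels'][L==i].mean(0).round()
            out.append(dict(px=C[i].round(),rect=np.round([*r[0],*r[1],r[2]],1),circ=np.round([*c,R],1),col=col,z=np.nanmedian(g[L==i]).round(1)))
    return out
E
python3 - <<'E'
from h import *
f=grab('wrist');save(f,'pics/w1.png');o=get_obs();print(o['tcp_pos'].round(1),o['orientation'].round(1));T=f['T'];print('cam',(-T[:3,:3].T@T[:3,3]).round(0),T[2,:3].round(2))
for r in objs(f,31,45,39,800,90000):print(r)
E
```

```text
[ 449.8 -112.5  157.7] [-180.    -0.    95.1]
cam [443. -47. 333.] [ 0.02 -0.26 -0.96]
{'px': array([315., 361.]), 'rect': array([ 470.8, -163.2,  148.3,  202.6,    5.4]), 'circ': array([ 470.9, -162.9,  125.2]), 'col': array([29., 28., 28.]), 'z': np.float64(38.2)}
{'px': array([323., 223.]), 'rect': array([ 448.6, -116.8,   61.4,   61.2,    5. ]), 'circ': array([ 448.6, -117.1,   41.9]), 'col': array([143., 137., 135.]), 'z': np.float64(38.7)}
```

View pics/w1.png

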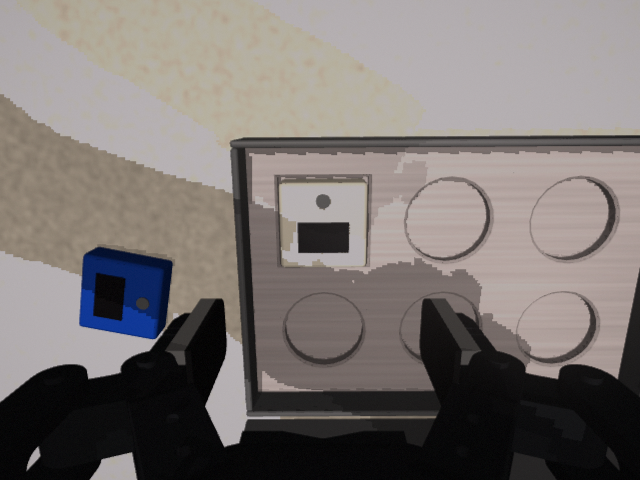

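The wrist view shows the white logger with its dark display in the bay at (323,223) and all five pockets empty. The blue decoy is at (125,295), outside the case. Both measurements agree within 0.3 mm, so I'll descend and grip.

{"fn": "move_arm", "kwargs": {
  "rows": [
    [-0.002,-0.009,-0.1,0],
    [-0.002,-0.009,-0.2,0],
    [-0.002,-0.009,-0.25,0],
    [-0.002,-0.009,-0.29,0],
    [-0.002,-0.009,-0.32,0],
    [-0.002,-0.009,-0.337,0],
    [-0.002,-0.009,-0.337,0],
    [-0.002,-0.009,-0.337,0]
  ]
}}

```text
time: 2.87
tcp_pos: [449.7, -115.6, 23.2]
orientation: [180.0, -0.0, 95.3]
ft_force: [0.7, -0.7, 0.6]
grip_width: 67.5
grip_force: 0.0
```

{"fn": "move_arm", "kwargs": {
  "hand": 255,
  "rows": [
    [0,0,0,0],
    [0,0,0,0],
    [0,0,0,0],
    [0,0,0,0],
    [0,0,0,0],
    [0,0,0,0]
  ]
}}

```text
time: 3.37
tcp_pos: [449.0, -116.1, 23.1]
orientation: [180.0, 0.0, 95.2]
ft_force: [-0.2, 0.2, -1.0]
grip_width: 0.0
grip_force: 0.0
```

```bash
python3 - <<'E'
from h import *
f=grab('wrist');save(f,'pics/w2.png');o=get_obs();print(o['tcp_pos'].round(1),o['grip_width'],o['grip_force'])
E
```

```text
[ 448.9 -116.1   23. ] 0.329869884799852 0.0
```

View pics/w2.png

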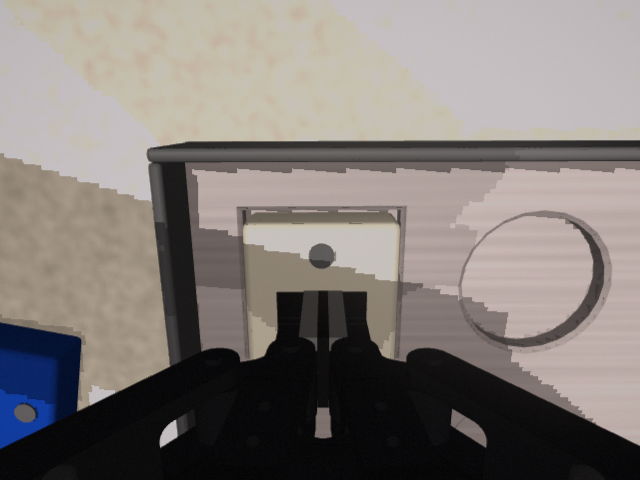

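The fingers shut above the logger's top without touching it, so I'll check where the tips actually are using depth.

```bash
python3 - <<'E'
from h import *
f=grab('wrist');W=cloud(f)
for u,v in [(322,240),(300,270),(290,300),(310,300),(325,300),(350,300),(290,335),(350,335),(322,340),(520,220),(160,300)]: print((u,v),W[v,u].round(1),f['z_map'][v,u])
T=f['T'];print('cam',(-T[:3,:3].T@T[:3,3]).round(1))
print(proj(f,get_obs()['tcp_pos']))
E
```

```text
(322, 240) [447.  -93.6  39.2] 165.68585
(300, 270) [nan nan nan] 0.0
(290, 300) [ 436.5 -119.4   39.6] 171.815
(310, 300) [ 444.2 -105.7   69.5] 139.56223
(325, 300) [ 449.1 -105.4   69.2] 139.95178
(350, 300) [ 460.3 -117.4   39.2] 172.27608
(290, 335) [ 439.2 -110.1   85.7] 124.97271
(350, 335) [ 456.5 -108.3   86.1] 124.61639
(322, 340) [ 448.2 -105.9   94.8] 115.33648
(520, 220) [532.7 -83.4  15.4] 187.97398
(160, 300) [ 369.8 -143.3   -1.4] 216.1588
cam [443.3 -49.6 198.9]
(np.float64(321.8065505647306), np.float64(280.08187650522234))
```

```bash
python3 - <<'E'
from h import *
f=grab('wrist');W=cloud(f)
for u in (312,335):
  for v in range(276,312,3): print(u,v,W[v,u].round(1),f['pixels'][v,u])
print(get_obs()['grip_width'],get_obs()['q'].round(2),get_obs()['ft_force'])
E
```

```text
312 276 [ 444.3 -108.7   39. ] [141 130 115]
312 279 [ 444.5 -110.6   37.2] [140 129 113]
312 282 [ 444.5 -111.1   39.1] [141 129 115]
312 285 [ 444.7 -112.6   38.5] [141 131 116]
312 288 [ 444.8 -113.6   39.3] [139 129 113]
312 291 [ 444.7 -106.2   60.4] [63 60 57]
312 294 [ 444.7 -105.9   63.8] [56 53 50]
312 297 [ 444.8 -106.2   65.6] [54 51 49]
312 300 [ 444.8 -106.1   68.3] [53 50 47]
312 303 [ 444.9 -105.9   71.1] [53 51 48]
312 306 [ 444.9 -105.8   73.7] [55 52 50]
312 309 [ 445.  -105.8   75.9] [53 51 49]
335 276 [ 453.4 -107.8   39.1] [143 132 116]
335 279 [ 453.5 -109.3   38.4] [142 130 116]
335 282 [ 453.7 -110.7   38.1] [142 131 116]
335 285 [ 453.7 -111.6   39. ] [140 129 114]
335 288 [ 453.9 -113.3   38. ] [141 130 115]
335 291 [ 452.5 -105.3   60.9] [64 62 57]
335 294 [ 452.4 -105.2   63.9] [56 54 51]
335 297 [ 452.3 -105.    67. ] [57 53 52]
335 300 [ 452.3 -105.1   69.2] [55 53 51]
335 303 [ 452.2 -104.9   72. ] [55 54 51]
335 306 [ 452.1 -104.9   74.4] [54 50 49]
335 309 [ 452.1 -105.5   75.3] [54 52 49]
-0.010964083820531914 [ -2.84  31.8   16.88 125.22 -20.77  25.56  35.7 ] [ 0.51089743 -0.07123042 -0.44459357]
```

Depth puts the shut tips at about z=59 while the TCP reads 23. I'll check this from an independent camera before going lower.

```bash
python3 - <<'E'
from h import *
f=grab('scene');save(f,'pics/s1.png',(100,100,300,300),3);W=cloud(f)
u,v=proj(f,[448.9,-116.1,23]);print(u,v,'tip59',proj(f,[448.9,-116.1,59]))
for dv in range(-40,8,4):
    y=int(v)+dv; print(y,W[y,int(u)].round(0))
E
```

```text
216.0523164331954 240.51365179757374 tip59 (np.float64(213.47521290080522), np.float64(226.5090470685618))
200 [456. -99. 129.]
204 [459. -99. 122.]
208 [ 446. -106.  103.]
212 [ 459. -102.  103.]
216 [ 452. -106.   88.]
220 [ 453. -107.   79.]
224 [ 453. -108.   69.]
228 [ 454. -109.   60.]
232 [ 445. -115.   42.]
236 [ 453. -113.   39.]
240 [ 466. -109.   40.]
244 [ 475. -106.   38.]
```

View pics/s1.png

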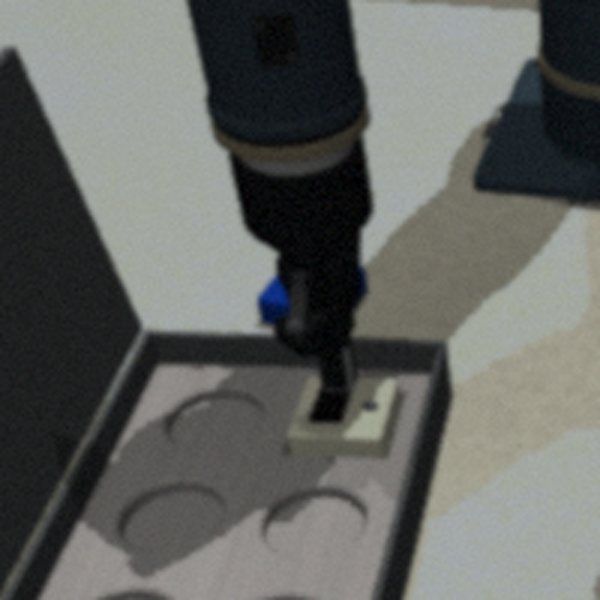

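Both cameras put the real shut tips at z≈59, so they sit about 36 mm above the reported TCP; laterally they agree. I'll open here and measure the tip height at this opening.

{"fn": "move_arm", "kwargs": {
  "hand": 54,
  "rows": [
    [0,0,0,0],
    [0,0,0,0],
    [0,0,0,0],
    [0,0,0,0],
    [0,0,0,0],
    [0,0,0,0]
  ]
}}

```text
time: 4.07
tcp_pos: [448.9, -116.1, 22.9]
orientation: [180.0, 0.0, 95.2]
ft_force: [0.1, 1.1, 0.1]
grip_width: 67.0
grip_force: 0.0
```

```bash
python3 - <<'E'
from h import *
f=grab('wrist');W=cloud(f);o=get_obs();print(o['tcp_pos'].round(1),o['grip_width'])
x,y=o['tcp_pos'][:2]
d=np.array([np.cos(np.radians(5.2)),np.sin(np.radians(5.2))]);n=np.array([-d[1],d[0]])
a=(W[...,:2]-[x,y])@d; b=(W[...,:2]-[x,y])@n
m=(W[...,2]>45)&(W[...,2]<110)&(abs(b)<14)
for s in(-1,1):
    k=m&(s*a>20)&(s*a<60); P=W[k]; print(s,k.sum(),'zmin',np.percentile(P[:,2],[.5,2,5]).round(1),'a',np.percentile(a[k],[1,99]).round(1),'b',np.percentile(b[k],[1,99]).round(1))
    L=k&(W[...,2]<np.percentile(P[:,2],5)+8);print('   low: a',np.percentile(a[L],[2,98]).round(1))
E
```

```text
[ 448.8 -116.1   22.9] 67.16185113910389
-1 6261 zmin [45.7 47.5 48.9] a [-59.3 -33. ] b [-10.5  13.3]
   low: a [-59.5 -54.8]
1 5434 zmin [63.8 65.9 68.6] a [33.6 56.4] b [-10.7  13.2]
   low: a [33.7 46.3]
```

At this opening the tips are at about TCP+41.5 mm. I'll go 36 mm lower, slowly, and grip.

{"fn": "move_arm", "kwargs": {
  "rows": [
    [0,0,-0.04,0],
    [0,0,-0.07,0],
    [0,0,-0.085,0],
    [0,0,-0.09,0],
    [0,0,-0.09,0]
  ]
}}

```text
time: 4.53
tcp_pos: [448.5, -116.2, -13.4]
orientation: [-179.9, -0.0, 95.2]
ft_force: [-0.9, 0.7, 0.8]
grip_width: 67.1
grip_force: 0.0
```

{"fn": "move_arm", "kwargs": {
  "hand": 255,
  "rows": [
    [0,0,0,0],
    [0,0,0,0],
    [0,0,0,0],
    [0,0,0,0],
    [0,0,0,0],
    [0,0,0,0]
  ]
}}

```text
time: 5.03
tcp_pos: [449.0, -116.2, -12.5]
orientation: [180.0, 0.0, 95.2]
ft_force: [-0.0, 0.2, 7.3]
grip_width: 60.6
grip_force: 65.7
```

Gripped at 60.6 mm with 66 N. I'll lift and carry it to the tray.

{"fn": "move_arm", "kwargs": {
  "rows": [
    [0,0,0.03,0],
    [0,0,0.1,0],
    [0,0,0.2,0],
    [0,0,0.25,0],
    [0,0,0.25,0],
    [0,0,0.25,0]
  ]
}}

```text
time: 5.53
tcp_pos: [449.7, -115.9, 87.9]
orientation: [179.8, 0.0, 95.2]
ft_force: [-0.6, 0.1, -1.5]
grip_width: 60.5
grip_force: 65.6
```

{"fn": "move_arm", "kwargs": {
  "rows": [
    [0.06,0.1,0,-0.03],
    [0.13,0.19,0,-0.06],
    [0.19,0.29,0,-0.1],
    [0.25,0.4,0,-0.14],
    [0.31,0.5,0,-0.17],
    [0.37,0.6,0,-0.2],
    [0.43,0.7,0,-0.22],
    [0.48,0.78,0,-0.232],
    [0.507,0.826,0,-0.232],
    [0.507,0.826,0,-0.232]
  ]
}}

```text
time: 6.37
tcp_pos: [652.3, 222.4, 83.8]
orientation: [-179.9, -0.1, 74.7]
ft_force: [-1.0, 0.6, -1.3]
grip_width: 60.5
grip_force: 65.5
```

{"fn": "move_arm", "kwargs": {
  "rows": [
    [0,0,0,0],
    [0,0,0,0],
    [0,0,0,0]
  ]
}}

```text
time: 6.62
tcp_pos: [650.7, 212.9, 85.3]
orientation: [-179.9, 0.1, 74.3]
ft_force: [-0.5, -0.4, -0.6]
grip_width: 60.4
grip_force: 65.5
```

{"fn": "move_arm", "kwargs": {
  "rows": [
    [0,0,-0.08,0],
    [0,0,-0.16,0],
    [0,0,-0.22,0],
    [0,0,-0.25,0],
    [0,0,-0.265,0],
    [0,0,-0.272,0],
    [0,0,-0.275,0],
    [0,0,-0.275,0]
  ]
}}

```text
time: 7.28
tcp_pos: [652.5, 214.1, -21.9]
orientation: [179.9, -0.1, 74.3]
ft_force: [-0.0, 0.5, -1.7]
grip_width: 60.6
grip_force: 65.5
```

{"fn": "move_arm", "kwargs": {
  "rows": [
    [0,0,-0.003,0],
    [0,0,-0.006,0],
    [0,0,-0.006,0]
  ]
}}

```text
time: 7.53
tcp_pos: [652.6, 214.5, -23.4]
orientation: [179.9, -0.1, 74.3]
ft_force: [-1.4, -0.3, 9.3]
grip_width: 60.4
grip_force: 66.7
```

{"fn": "move_arm", "kwargs": {
  "hand": 50,
  "rows": [
    [0,0,0,0],
    [0,0,0,0],
    [0,0,0,0],
    [0,0,0,0],
    [0,0,0.03,0],
    [0,0,0.1,0],
    [0,0,0.2,0],
    [0,0,0.3,0],
    [0,0,0.3,0]
  ]
}}

```text
time: 8.28
tcp_pos: [656.3, 214.3, 103.6]
orientation: [179.4, -0.3, 74.3]
ft_force: [2.0, 0.0, 1.3]
grip_width: 68.6
grip_force: 0.0
```

{"fn": "move_arm", "kwargs": {
  "hand": 40,
  "rows": [
    [-0.08,0.08,0,-0.05],
    [-0.16,0.16,0,-0.1],
    [-0.24,0.24,0,-0.154],
    [-0.277,0.278,0,-0.154],
    [-0.277,0.278,0,-0.154],
    [-0.277,0.278,0,-0.154]
  ]
}}

```text
time: 8.78
tcp_pos: [539.1, 328.1, 94.9]
orientation: [-179.9, -0.0, 60.7]
ft_force: [0.6, -0.5, -0.0]
grip_width: 71.9
grip_force: 0.0
```

```bash
python3 - <<'E'
from h import *
f=grab('wrist');save(f,'pics/w3.png');o=get_obs();print(o['tcp_pos'].round(1),o['orientation'].round(1),o['grip_width'])
for r in objs(f,16,31,25,800,90000):print(r)
f=grab('top')
print('tray')
for r in objs(f,9,40,28,100,9000,(195,100,305,190)):print(r)
E
```

```text
[540.7 326.   95.2] [180.   -0.   60.6] 71.96307841706772
{'px': array([230.,  64.]), 'rect': array([546.7, 428.5,  43.3,  39.9,  37.1]), 'circ': array([547.8, 426.8,  22.1]), 'col': array([88., 89., 81.]), 'z': np.float64(24.0)}
{'px': array([327., 234.]), 'rect': array([542.6, 328.2,  61. ,  61.1,  60.7]), 'circ': array([542.4, 327.9,  41.7]), 'col': array([113., 107., 100.]), 'z': np.float64(23.7)}
{'px': array([570., 305.]), 'rect': array([651.4, 215.3,  67. ,  65.7,  74.4]), 'circ': array([651.8, 215.1,  45.4]), 'col': array([94., 86., 76.]), 'z': np.float64(27.6)}
{'px': array([187., 314.]), 'rect': array([441. , 321.7,  48.5,  57.4,  42.5]), 'circ': array([436.9, 318.4,  30. ]), 'col': array([129., 116., 103.]), 'z': np.float64(24.0)}
{'px': array([408., 386.]), 'rect': array([537.6, 213.6,  62.1,  44.4,  81.9]), 'circ': array([543.8, 212.6,  31.2]), 'col': array([110.,  95.,  80.]), 'z': np.float64(24.3)}
tray
{'px': array([248., 151.]), 'rect': array([647.5, 212.7, 129.2, 130.4,  74.2]), 'circ': array([649. , 213.5,  89.2]), 'col': array([83., 80., 80.]), 'z': np.float64(15.0)}
{'px': array([250., 151.]), 'rect': array([649.5, 211.9,  64.7,  66. ,  74.4]), 'circ': array([649.8, 211.5,  44.3]), 'col': array([88., 85., 77.]), 'z': np.float64(27.7)}
```

View pics/w3.png

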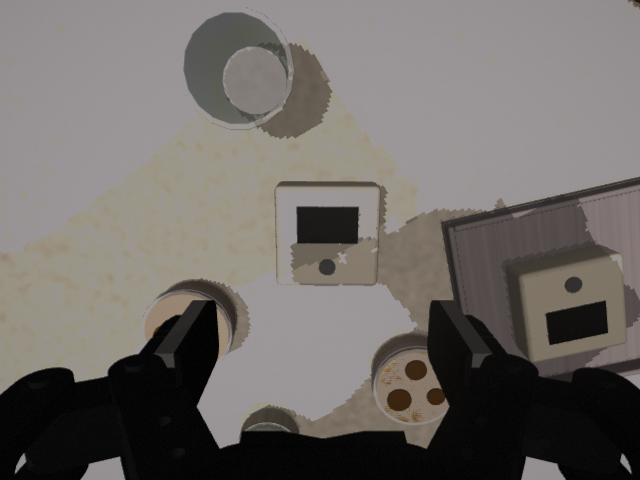

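The spent logger lies flat in the tray at (570,305), z 27.7 = 4 + 24 as it should. The fresh white logger is at (327,234), with the beaker at (238,70) clear of the fingers. Now gripping it.

{"fn": "move_arm", "kwargs": {
  "rows": [
    [0.003,0.003,-0.09,0],
    [0.003,0.003,-0.18,0],
    [0.003,0.003,-0.25,0],
    [0.003,0.003,-0.29,0],
    [0.003,0.003,-0.306,0],
    [0.003,0.003,-0.306,0],
    [0.003,0.003,-0.306,0]
  ]
}}

```text
time: 9.47
tcp_pos: [543.4, 325.7, -27.1]
orientation: [179.9, -0.0, 60.4]
ft_force: [-0.5, 0.4, 0.2]
grip_width: 72.0
grip_force: 0.0
```

{"fn": "move_arm", "kwargs": {
  "hand": 255,
  "rows": [
    [0,0,0,0],
    [0,0,0,0],
    [0,0,0,0],
    [0,0,0,0],
    [0,0,0,0],
    [0,0,0,0]
  ]
}}

```text
time: 9.97
tcp_pos: [543.5, 326.7, -25.9]
orientation: [179.9, -0.1, 60.4]
ft_force: [-0.9, -1.3, 6.9]
grip_width: 60.7
grip_force: 65.6
```

{"fn": "move_arm", "kwargs": {
  "rows": [
    [0,0,0.03,0],
    [0,0,0.1,0],
    [0,0,0.2,0],
    [0,0,0.3,0],
    [0,0,0.3,0],
    [0,0,0.3,0],
    [0,0,0.3,0]
  ]
}}

```text
time: 10.55
tcp_pos: [541.8, 327.1, 92.9]
orientation: [-180.0, -0.1, 60.5]
ft_force: [-0.1, 0.2, -1.2]
grip_width: 60.4
grip_force: 65.2
```

```bash
python3 - <<'E'
from h import *
f=grab('wrist');save(f,'pics/w4.png');o=get_obs();print(o['tcp_pos'].round(1),o['orientation'].round(1),o['grip_width'],o['grip_force'])
W=cloud(f);d=np.radians(o['orientation'][2]);e=np.array([np.cos(d),np.sin(d)])
b=(W[...,:2]-o['tcp_pos'][:2])@e; a=(W[...,:2]-o['tcp_pos'][:2])@np.array([-e[1],e[0]])
h=W[...,2]-o['tcp_pos'][2]
m=(abs(a)<20)&(b>13)&(b<60)&(h>20)&(h<80)
print(m.sum(),'top h',np.percentile(h[m],[2,50,98]).round(1),'front b',np.percentile(b[m],[2,50,98,99.5]).round(1))
E
```

```text
[541.3 326.9  91.9] [-179.9    0.    60.5] 60.62622297539417 65.22757172584534
9072 top h [31.8 50.3 51.9] front b [13.5 24.6 31.2 31.3]
```

The fresh logger is held centred to 0.2 mm. Carrying it to the bay.

{"fn": "move_arm", "kwargs": {
  "rows": [
    [-0.01,-0.08,0,0.05],
    [-0.025,-0.16,0,0.1],
    [-0.04,-0.24,0,0.15],
    [-0.055,-0.32,0,0.2],
    [-0.07,-0.4,0,0.25],
    [-0.08,-0.48,0,0.3],
    [-0.09,-0.55,0,0.34],
    [-0.1,-0.6,0,0.386],
    [-0.1,-0.6,0,0.386]
  ]
}}

```text
time: 11.35
tcp_pos: [500.3, 81.3, 91.6]
orientation: [-179.8, 0.1, 95.1]
ft_force: [-1.0, 0.0, -0.6]
grip_width: 60.0
grip_force: 65.2
```

{"fn": "move_arm", "kwargs": {
  "rows": [
    [-0.02,-0.08,0,0],
    [-0.04,-0.16,0,0],
    [-0.06,-0.24,0,0],
    [-0.08,-0.32,0,0],
    [-0.1,-0.4,0,0],
    [-0.115,-0.47,0,0],
    [-0.127,-0.514,0,0],
    [-0.127,-0.514,0,0],
    [-0.127,-0.514,0,0],
    [-0.127,-0.514,0,0]
  ]
}}

```text
time: 12.18
tcp_pos: [451.2, -117.9, 91.5]
orientation: [-179.9, -0.0, 95.2]
ft_force: [-0.1, 1.0, -0.9]
grip_width: 60.7
grip_force: 43.3
```

```bash
python3 - <<'E'
from h import *
for i in range(3):
    grab('wrist');o=get_obs();print(o['tcp_pos'].round(1),o['orientation'].round(1),o['grip_width'],o['grip_force'])
E
```

```text
[ 451.4 -117.6   91.6] [-179.9   -0.    95.3] 60.779219585294356 43.31933319568634
[ 451.4 -117.5   91.7] [-180.    -0.    95.3] 61.01761634089601 43.3187073469162
[ 451.5 -117.6   91.8] [-180.    -0.    95.3] 60.89056145543735 43.31742525100708
```

```bash
cat >> h.py <<'E'
def held(f,o,hlo=40,hhi=70):
    W=cloud(f);d=np.radians(o['orientation'][2]);e=np.array([np.cos(d),np.sin(d)])
    b=(W[...,:2]-o['tcp_pos'][:2])@e; a=(W[...,:2]-o['tcp_pos'][:2])@np.array([-e[1],e[0]]);h=W[...,2]-o['tcp_pos'][2]
    m=(abs(a)<22)&(b>13)&(b<60)&(h>hlo)&(h<hhi)
    if m.sum()<200: print('held: none',m.sum());return
    for lo,hi in((-20,-10),(-10,0),(0,10),(10,20)):
        k=m&(a>lo)&(a<hi); print((lo,hi),'h near/far',np.median(h[k&(b<20)]).round(1),np.median(h[k&(b>24)]).round(1),'front',np.percentile(b[k],98).round(1))
E
python3 - <<'E'
from h import *
f=grab('wrist');o=get_obs();print(o['tcp_pos'],o['grip_force']);held(f,o,20)
E
```

```text
[ 451.45457845 -117.74188443   91.86212849] 70.73089957237244
(-20, -10) h near/far 50.0 48.4 front 30.6
(-10, 0) h near/far 50.1 48.4 front 30.6
(0, 10) h near/far 50.1 48.5 front 30.6
(10, 20) h near/far 50.0 48.5 front 30.6
```

```bash
python3 - <<'E'
from h import *
f=grab('wrist');o=get_obs();W=cloud(f);d=np.radians(o['orientation'][2]);e=np.array([np.cos(d),np.sin(d)])
b=(W[...,:2]-o['tcp_pos'][:2])@e; a=(W[...,:2]-o['tcp_pos'][:2])@np.array([-e[1],e[0]]);h=W[...,2]-o['tcp_pos'][2]
for lo in range(8,36,2):
    k=(abs(a)<20)&(b>lo)&(b<lo+2)&(h>15)&(h<80); print(lo,k.sum(),np.percentile(h[k],[10,50,90]).round(1) if k.sum() else '')
E
```

```text
8 709 [49.3 50.  50.7]
10 730 [49.2 50.  50.7]
12 762 [49.3 50.  50.8]
14 747 [49.3 50.  50.7]
16 754 [49.2 50.  50.8]
18 855 [48.8 49.5 50.5]
20 777 [48.7 49.4 50.1]
22 789 [48.6 49.4 50.2]
24 784 [48.6 49.4 50.1]
26 818 [48.6 49.4 50.1]
28 1012 [47.3 48.6 49.6]
30 1932 [31.4 40.1 47.1]
32 0 
34 0
```

The logger is flat and centred, and the slackened grip has recovered to 71 N. Lowering into the bay.

{"fn": "move_arm", "kwargs": {
  "rows": [
    [-0.0015,-0.002,-0.08,0],
    [-0.0015,-0.002,-0.16,0],
    [-0.0015,-0.002,-0.2,0],
    [-0.0015,-0.002,-0.22,0],
    [-0.0015,-0.002,-0.23,0],
    [-0.0015,-0.002,-0.24,0],
    [-0.0015,-0.002,-0.248,0],
    [-0.0015,-0.002,-0.254,0],
    [-0.0015,-0.002,-0.254,0]
  ]
}}

```text
time: 13.18
tcp_pos: [450.2, -116.7, -7.8]
orientation: [180.0, -0.2, 95.3]
ft_force: [-6.7, 11.8, 20.9]
grip_width: 60.2
grip_force: 77.6
```

{"fn": "move_arm", "kwargs": {
  "rows": [
    [-0.001,0.002,0,0],
    [-0.003,0.004,0,0],
    [-0.003,0.004,0,0],
    [-0.003,0.004,0,0]
  ]
}}

```text
time: 13.52
tcp_pos: [450.2, -116.6, -7.7]
orientation: [179.9, -0.1, 95.3]
ft_force: [-2.8, 6.7, 15.2]
grip_width: 60.2
grip_force: 76.7
```

{"fn": "move_arm", "kwargs": {
  "rows": [
    [-0.001,0.002,0,0],
    [-0.002,0.004,0,0],
    [-0.002,0.004,-0.003,0],
    [-0.002,0.004,-0.005,0],
    [-0.002,0.004,-0.005,0]
  ]
}}

```text
time: 13.93
tcp_pos: [450.1, -117.1, -9.8]
orientation: [179.8, 0.0, 95.2]
ft_force: [-1.8, -0.4, 22.6]
grip_width: 60.6
grip_force: 77.7
```

```bash
python3 - <<'E'
from h import *
f=grab('wrist');o=get_obs();print(o['tcp_pos'].round(1),o['ft_force'].round(1),o['torque'].round(2));held(f,o,20)
W=cloud(f)
for r in objs(f,30,48,40,800,40000):print(r)
E
```

```text
[ 450.  -117.1   -9.8] [-1.2 -1.2 22.3] [ 0.5   0.81 -0.02]
(-20, -10) h near/far 49.9 35.2 front 59.4
(-10, 0) h near/far 49.9 35.2 front 59.3
(0, 10) h near/far 49.9 35.2 front 59.3
(10, 20) h near/far 49.8 35.1 front 59.3
{'px': array([376., 148.]), 'rect': array([458.8, -57. , 153.7,   2. ,   5.1]), 'circ': array([458.8, -57.4,  76.9]), 'col': array([53., 51., 50.]), 'z': np.float64(40.7)}
{'px': array([138., 258.]), 'rect': array([391.8, -99.7,   9.7,  62.1,   6. ]), 'circ': array([392.1, -99.7,  31.3]), 'col': array([28., 28., 27.]), 'z': np.float64(39.9)}
{'px': array([322., 329.]), 'rect': array([ 450.3, -117.3,   92.2,   65.5,    5. ]), 'circ': array([ 450. , -114.6,   46.1]), 'col': array([128., 120., 111.]), 'z': np.float64(41.3)}
```

Side forces are gone and the top reads about 40 mm, so it's almost certainly down. I'll release, lift and check.

{"fn": "move_arm", "kwargs": {
  "hand": 56,
  "rows": [
    [0,0,0,0],
    [0,0,0,0],
    [0,0,0,0],
    [0,0,0,0],
    [0,0,0.03,0],
    [0,0,0.1,0],
    [0,0,0.2,0],
    [0,0,0.25,0],
    [0,0,0.25,0],
    [0,0,0.25,0]
  ]
}}

```text
time: 14.82
tcp_pos: [449.5, -116.4, 89.4]
orientation: [179.9, 0.0, 95.2]
ft_force: [0.4, 0.6, -0.9]
grip_width: 66.7
grip_force: 0.0
```

```bash
python3 - <<'E'
from h import *
f=grab('wrist');o=get_obs();print(o['tcp_pos'].round(1),o['grip_width']);save(f,'pics/w5.png')
W=cloud(f)
for r in objs(f,31,50,39,800,20000):print(r)
u,v=map(int,proj(f,[450,-117,39]));s=25
for du in(-s,s):
  for dv in(-s,s):print(np.nanmedian(W[v+dv-4:v+dv+5,u+du-4:u+du+5],axis=(0,1)).round(1))
E
```

```text
[ 448.7 -116.2   88.4] 66.68751202239996
{'px': array([327., 206.]), 'rect': array([ 502.5, -146.6,  226.7,  187.8,    5.3]), 'circ': array([ 502.8, -146.8,  146. ]), 'col': array([63., 60., 59.]), 'z': np.float64(48.7)}
{'px': array([323., 248.]), 'rect': array([ 450.3, -118.4,   61.1,   61.9,    5.3]), 'circ': array([ 450.5, -118.6,   42. ]), 'col': array([123., 115., 104.]), 'z': np.float64(38.7)}
{'px': array([528., 468.]), 'rect': array([ 596.5, -249.9,   30.3,   18.6,    5.1]), 'circ': array([ 596.5, -250.7,   17.4]), 'col': array([38., 37., 37.]), 'z': np.float64(42.7)}
[ 434.9 -103.8   39.3]
[ 437.  -132.5   38.8]
[ 461.7 -101.4   39.3]
[ 464.8 -130.2   38.6]
```

View pics/w5.png

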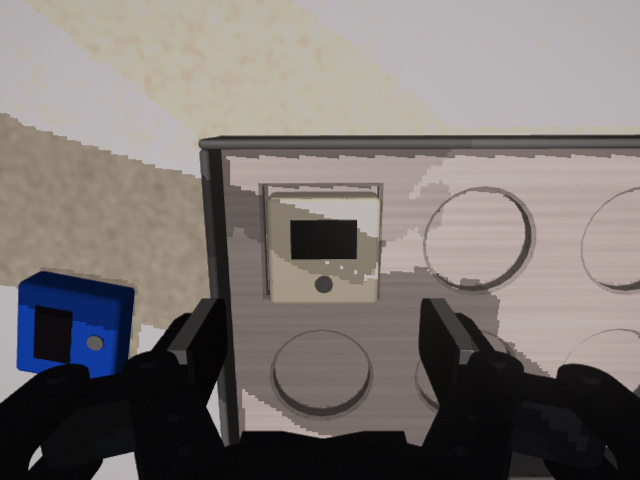

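The fresh logger is seated and level: top at 38.7–39.3 mm, at (323,248) in the bay. Next is the dish at about (427,103).

{"fn": "move_arm", "kwargs": {
  "hand": 40,
  "rows": [
    [0,0.08,0,0],
    [0,0.17,0,0],
    [0,0.26,0,0],
    [-0.01,0.35,0,0],
    [-0.03,0.44,0,0],
    [-0.05,0.52,0,0],
    [-0.055,0.55,0,0],
    [-0.055,0.55,0,0],
    [-0.055,0.55,0,0],
    [-0.055,0.55,0,0]
  ]
}}

```text
time: 15.7
tcp_pos: [426.4, 102.3, 87.8]
orientation: [-179.9, 0.1, 95.1]
ft_force: [-0.7, -0.9, -0.7]
grip_width: 72.3
grip_force: 0.0
```

```bash
cat > look.py <<'E'
from h import *
f=grab('wrist');o=get_obs();print(o['tcp_pos'].round(1),o['orientation'][2].round(1),o['grip_width'].round(1))
for r in objs(f,20,31,26,1500,40000):print(r['px'],r['circ'],r['rect'],r['col'],r['z'])
E
python3 look.py; python3 - <<'E'
from h import *
f=grab('top')
for r in objs(f,20,32,26,400,1600,(100,180,345,350)):print(r['px'],r['circ'],r['col'])
E
```

```text
[191. 264.] [433.7 315.3  29. ] [158. 146. 117.]Traceback (most recent call last):
  File "look.py", line 2, in <module>
    f=grab('wrist');o=get_obs();print(o['tcp_pos'].round(1),o['orientation'][2].round(1),o['grip_width'].round(1))
                                                                                         ^^^^^^^^^^^^^^^^^^^^^
AttributeError: 'float' object has no attribute 'round'
```

```bash
sed -i "s/o\['grip_width'\].round(1)/round(o['grip_width'],1)/" look.py; python3 look.py
```

```text
[426.8 102.2  88.3] 95.1 71.8
[563.  60.] [541.3 208.2  29.4] [541.5 208.3  58.5  56.4   5. ] [130. 108.  81.] 24.2
[127. 170.] [316.7 132.3  29.2] [316.7 132.   58.2  56.2   5. ] [33. 86. 31.] 24.3
[323. 237.] [427.1 103.6  28.8] [427.  103.8  56.3  56.9   5.1] [134. 116.  97.] 24.3
[515. 258.] [538.7 100.7  29.4] [539.1 101.2  56.8  58.3  40.7] [133. 110.  83.] 24.2
```

{"fn": "move_arm", "kwargs": {
  "rows": [
    [0,0.004,-0.09,0],
    [0,0.004,-0.18,0],
    [0,0.004,-0.24,0],
    [0,0.004,-0.275,0],
    [0,0.004,-0.288,0],
    [0,0.004,-0.288,0],
    [0,0.004,-0.288,0]
  ]
}}

```text
time: 16.43
tcp_pos: [427.0, 104.5, -26.3]
orientation: [180.0, 0.0, 95.1]
ft_force: [0.4, -0.6, 0.9]
grip_width: 72.3
grip_force: 0.0
```

{"fn": "move_arm", "kwargs": {
  "hand": 255,
  "rows": [
    [0,0,0,0],
    [0,0,0,0],
    [0,0,0,0],
    [0,0,0,0],
    [0,0,0,0],
    [0,0,0,0]
  ]
}}

```text
time: 16.93
tcp_pos: [427.4, 105.1, -25.2]
orientation: [179.9, -0.0, 95.2]
ft_force: [-0.3, -1.9, 10.7]
grip_width: 55.7
grip_force: 61.0
```

{"fn": "move_arm", "kwargs": {
  "rows": [
    [0,0,0.03,0],
    [0,0,0.1,0],
    [0,0,0.2,0],
    [0,0,0.3,0],
    [0,0,0.3,0],
    [0,0,0.3,0],
    [0,0,0.3,0]
  ]
}}

```text
time: 17.52
tcp_pos: [426.6, 105.7, 93.9]
orientation: [179.9, -0.1, 95.2]
ft_force: [-0.1, 0.2, 0.0]
grip_width: 55.6
grip_force: 63.9
```

```bash
cat > hl.py <<'E'
from h import *
f=grab('wrist');o=get_obs();print(o['tcp_pos'].round(1),o['orientation'].round(1),round(o['grip_width'],1),round(o['grip_force'],1));held(f,o,35,65)
E
python3 hl.py
```

```text
[426.1 105.4  93.2] [-180.    -0.    95.2] 55.7 63.9
(-20, -10) h near/far 50.0 46.7 front 24.8
(-10, 0) h near/far 50.1 48.4 front 26.7
(0, 10) h near/far 49.9 48.1 front 26.5
(10, 20) h near/far 49.9 46.6 front 24.2
```

{"fn": "move_arm", "kwargs": {
  "rows": [
    [0.03,-0.06,0,0],
    [0.07,-0.13,0,0],
    [0.11,-0.21,0,0],
    [0.15,-0.29,0,0],
    [0.2,-0.37,0,0],
    [0.24,-0.45,0,0],
    [0.275,-0.51,0,0],
    [0.289,-0.532,0,0],
    [0.289,-0.532,0,0],
    [0.289,-0.532,0,0]
  ]
}}

```text
time: 18.4
tcp_pos: [541.2, -107.5, 91.9]
orientation: [-179.8, -0.1, 95.1]
ft_force: [-0.1, 0.7, -0.4]
grip_width: 56.0
grip_force: 63.9
```

```bash
python3 hl.py; python3 hl.py|head -1
```

```text
[ 541.  -106.5   92.1] [-1.799e+02 -1.000e-01  9.520e+01] 55.9 63.9
(-20, -10) h near/far 48.9 47.4 front 23.5
(-10, 0) h near/far 48.9 45.8 front 25.5
(0, 10) h near/far 48.9 45.9 front 25.4
(10, 20) h near/far 48.9 nan front 23.0
[ 541.1 -106.    92.4] [-1.799e+02 -1.000e-01  9.530e+01] 55.9 63.9
  return _methods._mean(a, axis=axis, dtype=dtype,
  ret = ret.dtype.type(ret / rcount)
```

{"fn": "move_arm", "kwargs": {
  "rows": [
    [0.002,-0.001,-0.08,0],
    [0.002,-0.001,-0.16,0],
    [0.002,-0.001,-0.2,0],
    [0.002,-0.001,-0.22,0],
    [0.002,-0.001,-0.23,0],
    [0.002,-0.001,-0.237,0],
    [0.002,-0.001,-0.243,0],
    [0.002,-0.001,-0.248,0],
    [0.002,-0.001,-0.248,0]
  ]
}}

```text
time: 19.25
tcp_pos: [542.2, -107.6, -5.5]
orientation: [-179.9, -0.0, 95.2]
ft_force: [-3.4, 1.1, -1.2]
grip_width: 55.9
grip_force: 64.1
```

{"fn": "move_arm", "kwargs": {
  "rows": [
    [0,0,-0.004,0],
    [0,0,-0.008,0],
    [0,0,-0.011,0],
    [0,0,-0.011,0]
  ]
}}

```text
time: 19.58
tcp_pos: [542.2, -107.5, -9.8]
orientation: [-179.9, -0.1, 95.2]
ft_force: [-5.6, 2.0, 0.1]
grip_width: 55.9
grip_force: 64.5
```

{"fn": "move_arm", "kwargs": {
  "rows": [
    [0,0,-0.003,0],
    [0,0,-0.006,0],
    [0,0,-0.006,0]
  ]
}}

```text
time: 19.83
tcp_pos: [542.3, -107.5, -10.2]
orientation: [180.0, -0.1, 95.2]
ft_force: [-13.7, 5.1, 30.5]
grip_width: 55.7
grip_force: 67.2
```

Firm floor contact. Releasing and checking.

{"fn": "move_arm", "kwargs": {
  "hand": 58,
  "rows": [
    [0,0,0.004,0],
    [0,0,0.004,0],
    [0,0,0.004,0],
    [0,0,0.004,0],
    [0,0,0.03,0],
    [0,0,0.1,0],
    [0,0,0.2,0],
    [0,0,0.25,0],
    [0,0,0.25,0],
    [0,0,0.25,0]
  ]
}}

```text
time: 20.67
tcp_pos: [544.1, -108.2, 89.0]
orientation: [179.8, 0.0, 95.2]
ft_force: [-0.9, -0.2, -1.1]
grip_width: 66.2
grip_force: 0.0
```

```bash
cat > seat.py <<'E'
from h import *
f=grab('wrist');o=get_obs();print(o['tcp_pos'].round(1),round(o['grip_width'],1));W=cloud(f)
for r in objs(f,33,46,41,1200,9000):
    u,v=map(int,r['px']);q=[np.nanmedian(W[v+b-4:v+b+5,u+a-4:u+a+5,2]).round(1) for a,b in((-25,0),(25,0),(0,-25),(0,25))]
    print(r['px'],r['circ'],r['z'],q)
E
python3 seat.py
```

```text
[ 543.2 -107.9   87.8] 66.0
[584. 252.] [ 687.3 -104.1   62.8] 39.6 [np.float64(24.6), np.float64(-0.4), np.float64(36.6), np.float64(43.4)]
[ 45. 253.] [ 394.7 -130.3   62. ] 39.7 [np.float64(-0.4), np.float64(24.9), np.float64(36.4), np.float64(43.6)]
[318. 247.] [ 542.6 -108.5   29.1] 39.3 [np.float64(40.4), np.float64(39.6), np.float64(39.1), np.float64(40.4)]
```

{"fn": "move_arm", "kwargs": {
  "hand": 40,
  "rows": [
    [0,0.08,0,0],
    [0,0.17,0,0],
    [0,0.26,0,0],
    [0,0.35,0,0],
    [0,0.44,0,0],
    [-0.005,0.5,0,0],
    [-0.005,0.52,0,0],
    [-0.005,0.52,0,0],
    [-0.005,0.52,0,0],
    [-0.005,0.52,0,0]
  ]
}}

```text
time: 21.55
tcp_pos: [540.9, 97.8, 87.0]
orientation: [-180.0, 0.1, 95.1]
ft_force: [-0.5, 1.0, -0.5]
grip_width: 71.8
grip_force: 0.0
```

```bash
python3 look.py
```

```text
[541.1  97.7  87.2] 95.0 72.0
[346.  40.] [543.3 208.4  28.6] [544.1 201.3  56.8  42.6   5. ] [135. 120.  96.] 24.3
[559.  52.] [650.3 211.9  42.3] [650.8 212.   62.7  63.6  74.4] [104. 100. 100.] 27.6
[322. 235.] [540.8 100.8  28.8] [540.8 101.   56.5  56.5   5.1] [129. 105.  77.] 24.3
```

{"fn": "move_arm", "kwargs": {
  "rows": [
    [0,0.008,-0.09,0],
    [0,0.008,-0.18,0],
    [0,0.008,-0.24,0],
    [0,0.008,-0.275,0],
    [0,0.008,-0.285,0],
    [0,0.008,-0.285,0],
    [0,0.008,-0.285,0]
  ]
}}

```text
time: 22.18
tcp_pos: [541.6, 102.0, -26.0]
orientation: [180.0, 0.0, 95.1]
ft_force: [-0.0, 0.3, 0.5]
grip_width: 72.4
grip_force: 0.0
```

{"fn": "move_arm", "kwargs": {
  "hand": 255,
  "rows": [
    [0,0,0,0],
    [0,0,0,0],
    [0,0,0,0],
    [0,0,0,0],
    [0,0,0,0],
    [0,0,0,0]
  ]
}}

```text
time: 22.68
tcp_pos: [542.0, 102.8, -24.9]
orientation: [179.9, -0.0, 95.2]
ft_force: [-1.3, -1.6, 9.6]
grip_width: 55.6
grip_force: 62.1
```

{"fn": "move_arm", "kwargs": {
  "rows": [
    [0,0,0.03,0],
    [0,0,0.1,0],
    [0,0,0.2,0],
    [0,0,0.3,0],
    [0,0,0.3,0],
    [0,0,0.3,0],
    [0,0,0.3,0]
  ]
}}

```text
time: 23.27
tcp_pos: [541.1, 103.6, 94.1]
orientation: [179.9, -0.0, 95.2]
ft_force: [-0.4, 0.1, -2.0]
grip_width: 55.8
grip_force: 63.7
```

{"fn": "move_arm", "kwargs": {
  "rows": [
    [0.03,-0.06,0,0],
    [0.06,-0.13,0,0],
    [0.09,-0.21,0,0],
    [0.12,-0.29,0,0],
    [0.16,-0.37,0,0],
    [0.19,-0.43,0,0],
    [0.22,-0.48,0,0],
    [0.232,-0.505,0,0],
    [0.232,-0.505,0,0],
    [0.232,-0.505,0,0]
  ]
}}

```text
time: 24.1
tcp_pos: [633.0, -98.6, 92.1]
orientation: [-179.9, -0.1, 95.2]
ft_force: [-0.3, 0.3, -0.2]
grip_width: 55.7
grip_force: 63.7
```

```bash
python3 hl.py 2>/dev/null; python3 hl.py 2>/dev/null|head -1
```

```text
[632.9 -97.4  92.3] [-1.799e+02 -1.000e-01  9.520e+01] 55.9 63.7
(-20, -10) h near/far 48.5 nan front 22.8
(-10, 0) h near/far 48.8 45.0 front 24.9
(0, 10) h near/far 48.9 44.9 front 25.0
(10, 20) h near/far 48.7 nan front 22.7
[633.1 -96.9  92.6] [-1.799e+02 -1.000e-01  9.530e+01] 55.5 63.7
```

{"fn": "move_arm", "kwargs": {
  "rows": [
    [0,-0.002,-0.09,0],
    [0,-0.002,-0.17,0],
    [0,-0.002,-0.21,0],
    [0,-0.002,-0.23,0],
    [0,-0.002,-0.238,0],
    [0,-0.002,-0.244,0],
    [0,-0.002,-0.25,0],
    [0,-0.002,-0.255,0],
    [0,-0.002,-0.257,0],
    [0,-0.002,-0.257,0]
  ]
}}

```text
time: 25.03
tcp_pos: [633.5, -99.1, -8.9]
orientation: [-180.0, -0.0, 95.2]
ft_force: [-4.5, 2.5, 1.9]
grip_width: 56.2
grip_force: 64.2
```

{"fn": "move_arm", "kwargs": {
  "rows": [
    [0,0,-0.003,0],
    [0,0,-0.006,0],
    [0,0,-0.006,0]
  ]
}}

```text
time: 25.28
tcp_pos: [633.6, -99.1, -9.9]
orientation: [180.0, -0.1, 95.2]
ft_force: [-9.6, 4.7, 17.3]
grip_width: 55.5
grip_force: 65.8
```

{"fn": "move_arm", "kwargs": {
  "hand": 58,
  "rows": [
    [0,0,0.004,0],
    [0,0,0.004,0],
    [0,0,0.004,0],
    [0,0,0.004,0],
    [0,0,0.03,0],
    [0,0,0.1,0],
    [0,0,0.2,0],
    [0,0,0.25,0],
    [0,0,0.25,0],
    [0,0,0.25,0]
  ]
}}

```text
time: 26.12
tcp_pos: [634.9, -100.0, 90.1]
orientation: [179.8, 0.0, 95.2]
ft_force: [0.2, -0.1, 0.0]
grip_width: 66.1
grip_force: 0.0
```

```bash
python3 seat.py
```

```text
[634.  -99.6  88.7] 66.0
[414. 287.] [ 690.5 -131.    90.2] 39.7 [np.float64(24.6), np.float64(-0.4), np.float64(35.1), np.float64(42.1)]
[ 23. 252.] [ 470.1 -116.4   33.8] 38.5 [np.float64(nan), np.float64(32.6), np.float64(38.6), np.float64(38.7)]
[154. 247.] [ 544.  -108.2   29.6] 39.3 [np.float64(40.4), np.float64(39.3), np.float64(39.3), np.float64(40.7)]
[319. 247.] [ 633.7 -100.5   28.9] 39.3 [np.float64(39.2), np.float64(39.5), np.float64(40.5), np.float64(39.2)]
  return np.nanmean(a, axis, out=out, keepdims=keepdims)
```

{"fn": "move_arm", "kwargs": {
  "hand": 40,
  "rows": [
    [-0.02,0.08,0,0.08],
    [-0.05,0.17,0,0.16],
    [-0.08,0.26,0,0.24],
    [-0.1,0.35,0,0.32],
    [-0.13,0.44,0,0.4],
    [-0.16,0.53,0,0.48],
    [-0.18,0.62,0,0.56],
    [-0.21,0.7,0,0.64],
    [-0.228,0.75,0,0.71],
    [-0.228,0.77,0,0.775]
  ]
}}

```text
time: 27.0
tcp_pos: [539.4, 213.0, 86.8]
orientation: [180.0, -0.2, 165.6]
ft_force: [-1.0, -0.5, 0.6]
grip_width: 71.9
grip_force: 0.0
```

{"fn": "move_arm", "kwargs": {
  "rows": [
    [0,0,0,0],
    [0,0,0,0],
    [0,0,0,0]
  ]
}}

```text
time: 27.25
tcp_pos: [542.7, 206.6, 87.5]
orientation: [-179.9, -0.0, 164.6]
ft_force: [-0.0, 0.2, 0.1]
grip_width: 72.2
grip_force: 0.0
```

```bash
python3 look.py
```

```text
[542.8 206.5  87.6] 164.7 72.0
[473.  18.] [442.8 311.7  27.2] [452.5 309.1  54.5  20.6  74.6] [130. 118.  91.] 24.1
[328. 239.] [542.5 209.1  28.8] [542.4 209.   56.6  56.9  74.6] [131. 113.  95.] 24.2
[379. 392.] [650.4 213.4  43.2] [650.1 213.   61.7  65.1  74.2] [111. 106. 106.] 27.5
```

{"fn": "move_arm", "kwargs": {
  "rows": [
    [0,0.006,-0.09,0],
    [0,0.006,-0.18,0],
    [0,0.006,-0.24,0],
    [0,0.006,-0.275,0],
    [0,0.006,-0.286,0],
    [0,0.006,-0.286,0],
    [0,0.006,-0.286,0]
  ]
}}

```text
time: 27.88
tcp_pos: [543.3, 210.0, -25.8]
orientation: [-180.0, 0.0, 164.8]
ft_force: [0.1, -0.3, 0.6]
grip_width: 72.3
grip_force: 0.0
```

{"fn": "move_arm", "kwargs": {
  "hand": 255,
  "rows": [
    [0,0,0,0],
    [0,0,0,0],
    [0,0,0,0],
    [0,0,0,0],
    [0,0,0,0],
    [0,0,0,0]
  ]
}}

```text
time: 28.38
tcp_pos: [543.7, 210.7, -24.4]
orientation: [179.9, 0.1, 164.9]
ft_force: [-1.4, -0.7, 6.8]
grip_width: 55.7
grip_force: 62.5
```

{"fn": "move_arm", "kwargs": {
  "rows": [
    [0,0,0.03,0],
    [0,0,0.1,0],
    [0,0,0.2,0],
    [0,0,0.3,0],
    [0,0,0.3,0],
    [0,0,0.3,0],
    [0,0,0.3,0]
  ]
}}

```text
time: 28.97
tcp_pos: [542.7, 210.9, 94.9]
orientation: [179.9, 0.1, 164.9]
ft_force: [0.2, -0.1, -0.4]
grip_width: 55.5
grip_force: 63.6
```

{"fn": "move_arm", "kwargs": {
  "rows": [
    [0.01,-0.06,0,-0.07],
    [0.018,-0.14,0,-0.15],
    [0.018,-0.23,0,-0.23],
    [0.018,-0.32,0,-0.31],
    [0.018,-0.41,0,-0.39],
    [0.018,-0.5,0,-0.47],
    [0.018,-0.6,0,-0.55],
    [0.018,-0.7,0,-0.63],
    [0.018,-0.77,0,-0.7],
    [0.018,-0.8,0,-0.772]
  ]
}}

```text
time: 29.8
tcp_pos: [548.3, -114.8, 93.2]
orientation: [-179.9, 0.1, 94.8]
ft_force: [-0.2, 0.0, 0.2]
grip_width: 55.6
grip_force: 63.5
```

{"fn": "move_arm", "kwargs": {
  "rows": [
    [0,-0.05,0,0],
    [0,-0.1,0,0],
    [0,-0.15,0,0],
    [0,-0.18,0,0],
    [0,-0.18,0,0],
    [0,-0.18,0,0],
    [0,-0.18,0,0]
  ]
}}

```text
time: 30.38
tcp_pos: [549.7, -179.8, 93.2]
orientation: [-180.0, -0.1, 95.5]
ft_force: [-0.3, 0.2, 0.1]
grip_width: 55.8
grip_force: 63.5
```

```bash
python3 hl.py 2>/dev/null; python3 hl.py 2>/dev/null|head -1
```

```text
[ 549.8 -179.6   93.3] [-1.80e+02 -1.00e-01  9.56e+01] 55.5 63.5
(-20, -10) h near/far 48.3 46.7 front 26.1
(-10, 0) h near/far 48.5 47.9 front 28.2
(0, 10) h near/far 49.7 47.8 front 28.0
(10, 20) h near/far 48.6 46.0 front 25.8
[ 549.9 -179.6   93.4] [-1.80e+02 -1.00e-01  9.56e+01] 55.6 63.5
```

{"fn": "move_arm", "kwargs": {
  "rows": [
    [0,-0.044,0,0],
    [0,-0.044,-0.09,0],
    [0,-0.044,-0.17,0],
    [0,-0.044,-0.21,0],
    [0,-0.044,-0.23,0],
    [0,-0.044,-0.24,0],
    [0,-0.044,-0.247,0],
    [0,-0.044,-0.253,0],
    [0,-0.044,-0.258,0],
    [0,-0.044,-0.258,0]
  ]
}}

```text
time: 31.32
tcp_pos: [550.0, -198.1, -9.1]
orientation: [180.0, -0.0, 95.5]
ft_force: [-1.7, 4.6, 1.7]
grip_width: 55.7
grip_force: 63.8
```

{"fn": "move_arm", "kwargs": {
  "rows": [
    [0,0,-0.002,0],
    [0,0,-0.004,0],
    [0,0,-0.004,0]
  ]
}}

```text
time: 31.57
tcp_pos: [550.0, -198.1, -9.5]
orientation: [179.9, -0.1, 95.5]
ft_force: [-5.4, 6.5, 15.9]
grip_width: 55.8
grip_force: 65.4
```

{"fn": "move_arm", "kwargs": {
  "hand": 58,
  "rows": [
    [0,0,0.004,0],
    [0,0,0.004,0],
    [0,0,0.004,0],
    [0,0,0.004,0],
    [0,0,0.03,0],
    [0,0,0.1,0],
    [0,0,0.2,0],
    [0,0,0.25,0],
    [0,0,0.25,0],
    [0,0,0.25,0]
  ]
}}

```text
time: 32.4
tcp_pos: [550.8, -199.3, 90.8]
orientation: [179.8, 0.1, 95.5]
ft_force: [-0.4, 0.1, -0.0]
grip_width: 66.0
grip_force: 0.0
```

```bash
python3 seat.py 2>/dev/null
```

```text
[ 550.  -198.8   89.5] 65.8
[ 48. 190.] [ 424.8 -178.1   92.5] 39.7 [np.float64(49.4), np.float64(24.7), np.float64(29.6), np.float64(36.4)]
[589. 187.] [ 669.3 -154.9   92.4] 39.7 [np.float64(24.6), np.float64(49.4), np.float64(30.1), np.float64(37.0)]
[321. 242.] [ 549.9 -197.2   28.9] 39.3 [np.float64(39.1), np.float64(40.4), np.float64(40.4), np.float64(39.2)]
[323. 333.] [ 556.3 -252.4   54.7] 39.7 [np.float64(39.2), np.float64(39.2), np.float64(24.6), np.float64(56.8)]
```

{"fn": "move_arm", "kwargs": {
  "hand": 40,
  "rows": [
    [0,0.08,0,0],
    [-0.02,0.17,0,0],
    [-0.04,0.26,0,0],
    [-0.06,0.35,0,0],
    [-0.08,0.44,0,0],
    [-0.1,0.53,0,0],
    [-0.11,0.62,0,0],
    [-0.12,0.68,0,0],
    [-0.12,0.7,0,0],
    [-0.12,0.7,0,0]
  ]
}}

```text
time: 33.28
tcp_pos: [500.9, 83.7, 87.9]
orientation: [-179.9, -0.0, 95.7]
ft_force: [-0.9, 0.0, -0.4]
grip_width: 71.9
grip_force: 0.0
```

{"fn": "move_arm", "kwargs": {
  "rows": [
    [-0.03,0.08,0,0],
    [-0.06,0.17,0,0],
    [-0.09,0.26,0,0],
    [-0.12,0.35,0,0],
    [-0.15,0.44,0,0],
    [-0.17,0.52,0,0],
    [-0.17,0.58,0,0],
    [-0.17,0.582,0,0],
    [-0.17,0.582,0,0],
    [-0.17,0.582,0,0]
  ]
}}

```text
time: 34.12
tcp_pos: [434.6, 311.6, 88.5]
orientation: [-180.0, 0.1, 95.3]
ft_force: [0.1, -1.5, 0.3]
grip_width: 72.0
grip_force: 0.0
```

```bash
python3 look.py
```

```text
[434.7 311.4  88.7] 95.3 72.2
[322. 231.] [433.8 316.8  28.8] [434.1 316.9  56.1  57.2   3.5] [124. 100.  73.] 24.3
```

{"fn": "move_arm", "kwargs": {
  "rows": [
    [-0.002,0.011,-0.09,0],
    [-0.002,0.011,-0.18,0],
    [-0.002,0.011,-0.24,0],
    [-0.002,0.011,-0.275,0],
    [-0.002,0.011,-0.289,0],
    [-0.002,0.011,-0.289,0],
    [-0.002,0.011,-0.289,0]
  ]
}}

```text
time: 34.75
tcp_pos: [433.9, 317.3, -26.1]
orientation: [180.0, 0.0, 95.4]
ft_force: [-0.9, 0.4, 0.5]
grip_width: 72.1
grip_force: 0.0
```

{"fn": "move_arm", "kwargs": {
  "hand": 255,
  "rows": [
    [0,0,0,0],
    [0,0,0,0],
    [0,0,0,0],
    [0,0,0,0],
    [0,0,0,0],
    [0,0,0,0]
  ]
}}

```text
time: 35.25
tcp_pos: [434.0, 318.3, -24.9]
orientation: [179.9, -0.1, 95.4]
ft_force: [-0.5, -3.0, 9.7]
grip_width: 55.7
grip_force: 62.1
```

{"fn": "move_arm", "kwargs": {
  "rows": [
    [0,0,0.03,0],
    [0,0,0.1,0],
    [0,0,0.2,0],
    [0,0,0.3,0],
    [0,0,0.3,0],
    [0,0,0.3,0],
    [0,0,0.3,0]
  ]
}}

```text
time: 35.83
tcp_pos: [432.8, 318.7, 93.9]
orientation: [180.0, -0.1, 95.5]
ft_force: [-1.2, 0.6, -0.2]
grip_width: 56.0
grip_force: 63.7
```

{"fn": "move_arm", "kwargs": {
  "rows": [
    [0.02,-0.05,0,0],
    [0.06,-0.13,0,0],
    [0.1,-0.21,0,0],
    [0.13,-0.29,0,0],
    [0.17,-0.37,0,0],
    [0.2,-0.45,0,0],
    [0.23,-0.53,0,0],
    [0.25,-0.6,0,0],
    [0.25,-0.6,0,0]
  ]
}}

```text
time: 36.58
tcp_pos: [533.8, 70.8, 92.7]
orientation: [-180.0, 0.2, 95.0]
ft_force: [0.7, -0.2, -1.1]
grip_width: 55.8
grip_force: 63.7
```

{"fn": "move_arm", "kwargs": {
  "rows": [
    [0.03,-0.06,0,0],
    [0.06,-0.13,0,0],
    [0.1,-0.21,0,0],
    [0.13,-0.29,0,0],
    [0.17,-0.37,0,0],
    [0.2,-0.45,0,0],
    [0.23,-0.53,0,0],
    [0.265,-0.6,0,0],
    [0.265,-0.62,0,0],
    [0.265,-0.62,0,0]
  ]
}}

```text
time: 37.42
tcp_pos: [637.9, -173.2, 91.8]
orientation: [-179.9, 0.1, 95.2]
ft_force: [-0.2, -0.8, 0.1]
grip_width: 55.6
grip_force: 63.7
```

{"fn": "move_arm", "kwargs": {
  "rows": [
    [0,0,0,0],
    [0,0,0,0]
  ]
}}

```text
time: 37.58
tcp_pos: [638.4, -167.3, 92.3]
orientation: [-179.9, -0.1, 95.6]
ft_force: [-0.1, 1.0, -0.2]
grip_width: 55.8
grip_force: 63.7
```

```bash
python3 hl.py 2>/dev/null; python3 hl.py 2>/dev/null|head -1
```

```text
[ 638.7 -167.2   92.7] [-1.799e+02 -1.000e-01  9.560e+01] 56.0 63.7
(-20, -10) h near/far 48.5 44.7 front 24.0
(-10, 0) h near/far 48.6 46.7 front 26.1
(0, 10) h near/far 48.6 46.5 front 26.3
(10, 20) h near/far 48.6 44.9 front 24.2
[ 638.8 -167.3   92.9] [-1.80e+02 -1.00e-01  9.56e+01] 56.1 63.7
```

{"fn": "move_arm", "kwargs": {
  "rows": [
    [0.006,-0.049,0,0],
    [0.006,-0.049,-0.09,0],
    [0.006,-0.049,-0.17,0],
    [0.006,-0.049,-0.21,0],
    [0.006,-0.049,-0.23,0],
    [0.006,-0.049,-0.24,0],
    [0.006,-0.049,-0.246,0],
    [0.006,-0.049,-0.252,0],
    [0.006,-0.049,-0.256,0],
    [0.006,-0.049,-0.256,0]
  ]
}}

```text
time: 38.52
tcp_pos: [641.4, -187.6, -8.0]
orientation: [180.0, -0.1, 95.5]
ft_force: [-3.8, 4.9, 1.2]
grip_width: 55.6
grip_force: 64.2
```

{"fn": "move_arm", "kwargs": {
  "rows": [
    [0,0,-0.002,0],
    [0,0,-0.004,0],
    [0,0,-0.004,0]
  ]
}}

```text
time: 38.77
tcp_pos: [641.5, -187.5, -9.2]
orientation: [180.0, -0.1, 95.5]
ft_force: [-4.3, 4.5, 2.5]
grip_width: 56.1
grip_force: 64.4
```

{"fn": "move_arm", "kwargs": {
  "rows": [
    [0,0,-0.002,0],
    [0,0,-0.005,0],
    [0,0,-0.005,0]
  ]
}}

```text
time: 39.02
tcp_pos: [641.5, -187.5, -9.9]
orientation: [179.9, -0.1, 95.5]
ft_force: [-8.4, 7.3, 16.2]
grip_width: 55.8
grip_force: 65.7
```

{"fn": "move_arm", "kwargs": {
  "hand": 58,
  "rows": [
    [0,0,0.004,0],
    [0,0,0.004,0],
    [0,0,0.004,0],
    [0,0,0.004,0],
    [0,0,0.03,0],
    [0,0,0.1,0],
    [0,0,0.2,0],
    [0,0,0.25,0],
    [0,0,0.25,0],
    [0,0,0.25,0]
  ]
}}

```text
time: 39.85
tcp_pos: [642.4, -189.8, 89.4]
orientation: [179.8, 0.1, 95.5]
ft_force: [0.3, 0.7, -0.4]
grip_width: 66.3
grip_force: 0.0
```

```bash
python3 seat.py 2>/dev/null
```

```text
[ 641.5 -189.3   87.9] 65.8
[372. 249.] [ 639.9 -157.4  103.5] 39.8 [np.float64(39.1), np.float64(24.5), np.float64(24.0), np.float64(24.6)]
[10. 89.] [ 478.2 -118.    30.4] 37.7 [np.float64(-0.5), np.float64(24.1), np.float64(36.6), np.float64(38.6)]
[153. 244.] [ 551.5 -196.5   29.6] 39.3 [np.float64(39.1), np.float64(40.3), np.float64(39.6), np.float64(39.0)]
[320. 244.] [ 641.7 -188.5   28.9] 39.3 [np.float64(40.4), np.float64(40.0), np.float64(39.2), np.float64(40.5)]
[535. 260.] [ 778.7 -200.6   51.4] 41.5 [np.float64(50.9), np.float64(52.7), np.float64(29.3), np.float64(54.6)]
[ 81. 336.] [ 510.4 -255.1   48. ] 39.5 [np.float64(40.0), np.float64(39.6), np.float64(24.6), np.float64(57.2)]
```

All four dishes are down; their tops read 39–40.5 mm, matching the bench offset. Next I go over the lid to its outer side, 110 mm toward the robot from the handle's middle.

{"fn": "move_arm", "kwargs": {
  "hand": 255,
  "rows": [
    [0,0,0.08,0],
    [0,0,0.17,0],
    [0,0,0.26,0],
    [0,0,0.35,0],
    [0,0,0.44,0],
    [0,0,0.5,0],
    [0,0,0.5,0],
    [0,0,0.5,0]
  ]
}}

```text
time: 40.57
tcp_pos: [641.6, -189.4, 287.4]
orientation: [180.0, 0.0, 95.5]
ft_force: [0.4, -0.0, -0.1]
grip_width: -0.0
grip_force: 0.0
```

```bash
python3 - <<'E'
from h import *
o=get_obs();print(o['tcp_pos'].round(1),o['grip_width'])
ex=np.array([.0901,-.9959]);ey=np.array([.9959,.0901]);H=np.array([556,-257.7])
for n in('scene','top'):
    f=grab(n);W=cloud(f);s=(W[...,:2]-H)@ex;t=(W[...,:2]-H)@ey;z=W[...,2]
    if n=='top':save(f,'pics/t2.png')
    m=(s>-12)&(s<80)&(abs(t)<148)&(z>70)&(z<262);
    k=m&(s<60)
    p=np.polyfit(z[k]-50,s[k],1);r=s-np.polyval(p,z-50)
    q=k&(abs(r)<6);p=np.polyfit(z[q]-50,s[q],1)
    print(n,k.sum(),'lean rad',np.arctan(p[0]).round(3),'off',p[1].round(1),'ztop',np.percentile(z[q],99.5).round(0),'s max',np.percentile(s[m],99.5).round(0))
E
```

```text
[ 641.6 -189.4  287.4] -0.0022556405548955012
scene 13055 lean rad 0.128 off -1.5 ztop 256.0 s max 32.0
top 1142 lean rad 0.124 off -1.9 ztop 234.0 s max 21.0
```

View pics/t2.png

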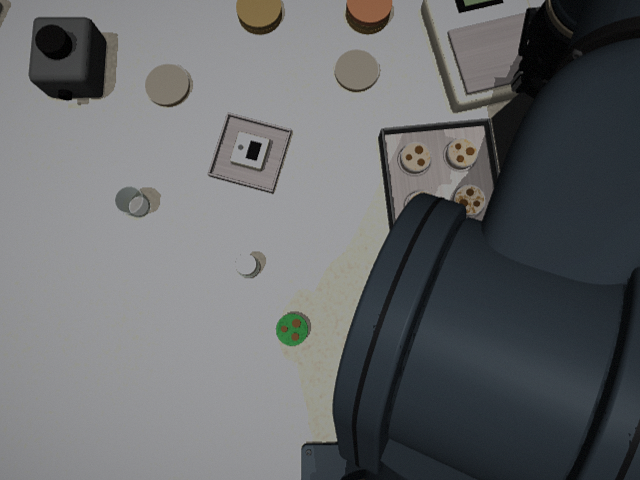

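The bench is clear of dishes. The spent logger is in the tray (251,150), the jar (247,264), beaker (131,202) and green decoy (291,328) are untouched, and the pockets are filled. The lid leans 0.126 rad past upright with its top edge at 256 mm, matching the description.

{"fn": "move_arm", "kwargs": {
  "rows": [
    [-0.05,-0.04,0,0],
    [-0.11,-0.1,0,0],
    [-0.17,-0.15,0,0],
    [-0.23,-0.2,0,0],
    [-0.29,-0.25,0,0],
    [-0.35,-0.3,0,0],
    [-0.41,-0.36,0,0],
    [-0.469,-0.406,0,0],
    [-0.469,-0.406,0,0],
    [-0.469,-0.406,0,0]
  ]
}}

```text
time: 41.5
tcp_pos: [451.7, -352.5, 286.0]
orientation: [-179.9, -0.1, 95.2]
ft_force: [0.6, 0.6, -0.4]
grip_width: -0.3
grip_force: 0.0
```

{"fn": "move_arm", "kwargs": {
  "rows": [
    [0,0,-0.08,0],
    [0,0,-0.16,0],
    [0,0,-0.22,0],
    [0,0,-0.26,0],
    [0,0,-0.27,0],
    [0,0,-0.27,0],
    [0,0,-0.27,0]
  ]
}}

```text
time: 42.08
tcp_pos: [454.4, -351.4, 179.4]
orientation: [-180.0, -0.0, 95.5]
ft_force: [-0.2, -0.6, 0.8]
grip_width: -0.2
grip_force: 0.0
```

```bash
python3 - <<'E'
from h import *
f=grab('scene');save(f,'pics/s2.png');o=get_obs();print(o['tcp_pos'].round(1),o['q'].round(0),o['ft_force'].round(1))
E
```

```text
[ 454.6 -351.8  180. ] [ 13.  28.  31. 100. -17.  56.  56.] [-0.3 -0.4  0.5]
```

View pics/s2.png

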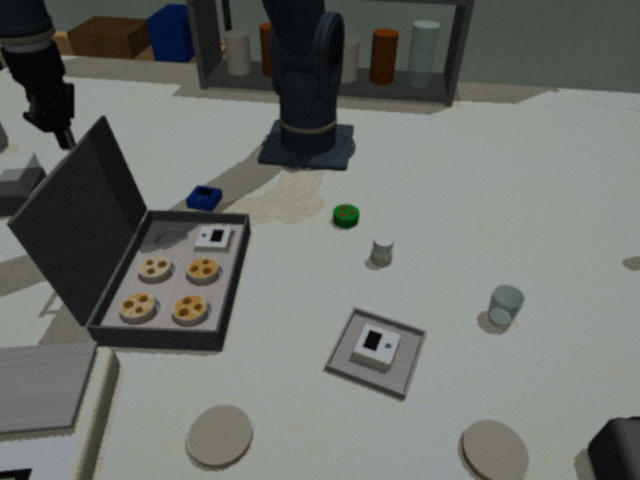

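The scene shows everything in place, with the shut fingertip behind the lid at (68,140). Pushing the lid over along the computed arc.

{"fn": "move_arm", "kwargs": {
  "rows": [
    [-0.007,0.08,0.02,0],
    [-0.015,0.164,0.0375,0],
    [-0.02,0.22,0.035,0],
    [-0.026,0.281,0.0275,0],
    [-0.03,0.34,0.01,0],
    [-0.035,0.391,-0.0125,0],
    [-0.035,0.391,-0.0125,0]
  ]
}}

```text
time: 42.72
tcp_pos: [439.9, -191.1, 174.1]
orientation: [180.0, -0.1, 95.7]
ft_force: [-0.2, 0.7, -0.6]
grip_width: -0.1
grip_force: 0.0
```

```bash
cat > lid.py <<'E'
from h import *
o=get_obs();print(o['tcp_pos'].round(1),o['ft_force'].round(1))
ex=np.array([.0901,-.9959]);ey=np.array([.9959,.0901]);H=np.array([556,-257.7])
f=grab('scene');W=cloud(f);s=(W[...,:2]-H)@ex;t=(W[...,:2]-H)@ey;z=W[...,2]
m=(s>-215)&(s<0)&(t>60)&(t<148)&(z>53)&(z<280)
a=np.arctan2(z[m]-50,-s[m]);print(m.sum(),'lid angle deg',np.percentile(np.degrees(a),[5,50,95]).round(1))
E
python3 lid.py
```

```text
[ 439.9 -191.1  174.1] [-0.2  0.7 -0.6]
576 lid angle deg [55.7 58.2 60.2]
```

{"fn": "move_arm", "kwargs": {
  "rows": [
    [-0.005,0.05,-0.03,0],
    [-0.009,0.096,-0.0675,0],
    [-0.013,0.135,-0.11,0],
    [-0.016,0.17,-0.158,0],
    [-0.018,0.2,-0.21,0],
    [-0.02,0.22,-0.265,0],
    [-0.02,0.22,-0.265,0],
    [-0.02,0.22,-0.265,0]
  ]
}}

```text
time: 43.43
tcp_pos: [432.2, -108.2, 68.6]
orientation: [-180.0, 0.0, 95.4]
ft_force: [-0.2, -0.0, 1.0]
grip_width: 0.1
grip_force: 0.0
```

```bash
python3 lid.py
```

```text
[ 432.2 -108.2   68.6] [-0.2 -0.   1. ]
4842 lid angle deg [13.6 15.5 39.5]
```

{"fn": "move_arm", "kwargs": {
  "rows": [
    [0,0.01,-0.04,0],
    [-0.002,0.02,-0.08,0],
    [-0.002,0.02,-0.1,0],
    [-0.002,0.02,-0.11,0],
    [-0.002,0.02,-0.115,0],
    [-0.002,0.02,-0.115,0]
  ]
}}

```text
time: 43.98
tcp_pos: [431.9, -100.0, 24.7]
orientation: [179.8, -0.1, 95.4]
ft_force: [-5.9, 2.7, 29.5]
grip_width: 0.0
grip_force: 14.9
```

```bash
python3 lid.py
```

```text
[ 431.9 -100.    24.7] [-5.9  2.7 29.5]
5346 lid angle deg [ 2.1  4.1 30.3]
```

{"fn": "move_arm", "kwargs": {
  "rows": [
    [0,0,-0.002,0],
    [0,0,-0.004,0],
    [0,0,-0.004,0]
  ]
}}

```text
time: 44.28
tcp_pos: [432.0, -100.0, 24.4]
orientation: [179.7, -0.1, 95.4]
ft_force: [-11.4, 5.0, 61.0]
grip_width: -0.1
grip_force: 29.8
```

{"fn": "move_arm", "kwargs": {
  "rows": [
    [0,0,0.05,0],
    [0,0,0.13,0],
    [0,0,0.22,0],
    [0,0,0.32,0],
    [0,0,0.42,0],
    [0,0,0.5,0],
    [0,0,0.5,0],
    [0,0,0.5,0]
  ]
}}

```text
time: 44.95
tcp_pos: [432.2, -100.2, 223.3]
orientation: [179.7, 0.0, 95.4]
ft_force: [-0.7, -0.0, -0.9]
grip_width: -0.1
grip_force: 0.0
```

{"fn": "move_arm", "kwargs": {
  "rows": [
    [0.02,0.08,0,0],
    [0.05,0.17,0,0],
    [0.08,0.26,0,0],
    [0.1,0.35,0,0],
    [0.12,0.44,0,0],
    [0.12,0.53,0,0],
    [0.12,0.62,0,0],
    [0.12,0.7,0,0],
    [0.12,0.8,0,0],
    [0.12,0.8,0,0]
  ]
}}

```text
time: 45.78
tcp_pos: [477.6, 228.7, 219.1]
orientation: [-179.9, -0.1, 96.0]
ft_force: [-0.4, 1.0, -0.6]
grip_width: -0.3
grip_force: 0.0
```

{"fn": "move_arm", "kwargs": {
  "rows": [
    [0,0,0,0],
    [0,0,0,0],
    [0,0,0,0]
  ]
}}

```text
time: 46.03
tcp_pos: [479.1, 218.9, 220.4]
orientation: [-180.0, 0.1, 95.3]
ft_force: [0.8, 1.1, 0.6]
grip_width: 0.1
grip_force: 0.0
```

```bash
python3 - <<'E'
from h import *
ex=np.array([.0901,-.9959]);ey=np.array([.9959,.0901]);H=np.array([556,-257.7])
for n in('scene','top'):
    f=grab(n);W=cloud(f);s=(W[...,:2]-H)@ex;t=(W[...,:2]-H)@ey;z=W[...,2]
    save(f,f'pics/{n}9.png')
    for lo in(-205,-150,-100,-50,-20):
        m=(s>lo)&(s<lo+15)&(abs(t)>60)&(abs(t)<145)&(z>40)&(z<120); print(n,lo,m.sum(),np.median(z[m]).round(1))
E
```

```text
scene -205 582 57.9
scene -150 583 57.9
scene -100 574 57.8
scene -50 564 57.8
scene -20 574 57.8
top -205 756 58.5
top -150 751 58.4
top -100 739 58.6
top -50 742 58.6
top -20 751 58.7
```

View pics/top9.png

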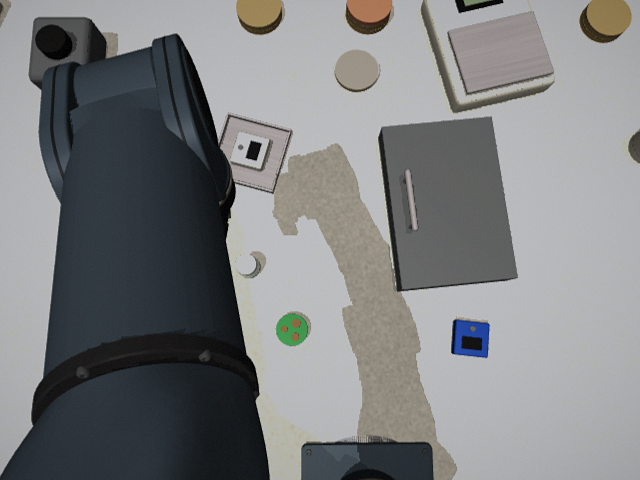

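The lid top is level at 58 mm from hinge to free edge, so it is fully closed. The spent logger is still in the tray at (250,150), and nothing else has moved.

```bash
python3 -c "
from plant import job
print(job.hand_in())"
```

```text
the job is handed in; nothing more can be done
None
```

The job is handed in: the spent logger is in the tray, the fresh logger and all four dishes present are seated in the case, the lid is fully closed, and the jar, beaker and look-alikes were left alone.

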